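Tighten the display stand's lock nut with an adjustable wrench

ROBOT

A 6-joint arm with a two-finger parallel gripper is mounted at the origin on a cart in front of the work surface, level with it; the furniture and walls round the work are solid. World frame = base frame: x ahead of the robot, y to its left, z up, the work surface at z = 0. Lengths are in m, angles in rad, forces in N, time in s.
With the tool pointing down it reaches from about 0.425 to 0.925 m from the base axis. Payload 12.5 kg.
Tool frame: the origin (TCP) lies midway between the tips of the shut fingers; the grasp point (between the pads) lies 19 mm behind it; z points along the fingers, y is the line along which they close (so a half turn about z gives the same grasp; the last joint's range is limited). The gripper opens to 85 mm and grips with 20 to 120 N. Pads are 22 mm wide; open, the fingers measure 114 mm over their backs; the gripper's body (76 mm by 85 mm) begins 54 mm behind the grasp point. The pads swing forward as they close: fully open they stand 13 mm farther back than shut.
Start: joints at [-1.333, 0.491, 1.559, -0, 1.092, -0.106], TCP at [0.211, -0.588, 0.231] pointing down, gripper open.
Joint ranges: [-3.1, 3.1], [-0.84, 2.19], [0.05, 2.79], [-1.13, 4.28], [0.06, 2.93], [-2.69, 2.69]. Speed limits (rad/s): [2.22, 2.22, 2.79, 3.14, 3.14, 3.14].

INTERFACE

Orientations are given as a unit quaternion [x, y, z, w].
In Python, from workcell import manip gives the robot as it stands.
- The arm moves only by the tool arm_command, never from a script. Its argument "rows" is a list of rows, each a list of 2 entries, a list of its own where there are three numbers: the shift along the tool's x, y, z in m, then the turn about the tool's z in rad. A call has 1 to 5 rows; each row shifts and turns the commanded pose from where the row before left it, along the tool's axes as they then stand; what a row does not reach is not made up. A row lasts 1/10 s, in which the tool goes at most 50 mm and 8.59 degrees, less where a joint would pass 70% of its speed; a pose out of reach is approached as far as the arm can. A call with a gripper value outside its range is refused whole. "gripper" is the closure, from 0 (fully open) to 1 (shut), set as the call begins (left out, the last holds). The fingers move at their own pace and stop on an object; "force" is the grip in N (left out, the last holds). Time passes only in rows, so rows that do not move let the fingers close. It gives the time, the measured TCP pose, the force, the opening and the grip force at its end, in the units of the state.
- manip.state(): the state, without advancing time (a new reading comes with each control period).
- manip.get_image(name): name is "scene" or "top" or "wrist"; returns (picture, depth): 420x560x3 uint8, blue, green, red; 420x560 float32, m along the optical axis (not along the pixel's ray), 0 where there is no reading.
- manip.camera_model(name): a dict with "fx", "fy", "cx", "cy" (pixels), "distortion" ([k1, k2, p1, p2, k3] as OpenCV has them; the pictures are not rectified), "R" (3x3) and "t" (3): a world point X has camera coordinates R X + t. Camera axes: x right, y down, z forward; pixel columns grow to the right and rows downward; lengths in m; the calibration is good to about 2 mm. A picture is of the moment at which its call begins: read the wrist's pose just before it. camera_model takes no time and is no camera call; for the wrist camera it gives the pose at the moment of the call.
- manip.sign_off(): hands the job in; it is judged then, once.
The state is a dict: "time_s": time; "joints": joint angles; "qd": joint speeds; "tau": joint torques, N m; "ee_pos": TCP position; "eef_rot": TCP orientation; "contact_force": force on the tool from outside, world axes, zero at the start; "torque": the same for the moment, N m; "width": finger opening in m; "gripper_force": force on a finger pad.
Only numpy, scipy, OpenCV 4.12 (cv2) and the standard library are available. Lean on these libraries where they do the work, as an engineer would, in place of code of your own. Each camera call takes 0.05 s, during which the arm holds its last target. There are 200 camera calls.

TASK

The lock nut at the foot of the game display stand has worked loose. Take the adjustable wrench and push its wide-open jaws fully on to the nut; there roll its worm until the jaws just fit, and only then turn the nut clockwise (seen from above) with the wrench until it is tight. Leave the wrench on the nut with its jaws still fitted, and keep the game carton on the stand standing where it is.

Things in the scene. Friction and masses are not known exactly. Their poses are not given: they have to be found in the camera images.
- wrench: Loose bright steel adjustable wrench, 198 mm long, 0.43 kg, lying left of the stand, worm up. Origin: on its underside below a fitted nut's centre; +x out of the mouth, handle to -x, z up. Head x = -84 to 20, y = -40 to 42 (mm), flat below (z 0), 18 thick before x = -40, sloping to 14 behind x = -60. Fixed jaw's face at y = 20.5, moving jaw's at y = -20.5 minus joint jaw; faces x = -25 to 11; throat at x = -25.
- handle (a point): Point on the handle's middle line, 120 mm behind the mouth (wrench x = -120, z = 8 mm). The handle is 25 mm wide and 12 mm thick (z 2 to 14), from x = -84 to -164 mm, with a round end of 14.5 mm radius. The centre of mass lies about 55 mm behind the mouth.
- mouth (a point): Point of the wrench 9 mm above its origin, midway between the jaws when they fit: there the middle of the nut belongs.
- jaw (a joint): How much wider than 41 mm the jaws are open, m (0: exactly the nut's size). Starts 3.2 to 4.5 mm too wide. Moves only with the worm, 0.7 mm per rad; forcing the jaws apart with more than 80 N also opens them.
- worm (a joint): Angle of the worm, rad. Rolling its top towards the jaws (wrench +x) makes it grow and closes the jaws, 0.7 mm per rad, until they bear on the nut. Takes about 5.5 N along its surface, which is knurled and grips (friction about 1.2); stays where it is left.
- worm_centre (a point): Centre of the worm, a knurled steel roller across the wrench, 11 mm radius, 18 mm long, axis along wrench y, at wrench x = -48.5, y = -4, z = 12.4 mm. It stands 9 mm proud of the head's face behind it, 5 mm in front: press a fingertip on its upper side and stroke forward and up over it, about 1 rad a stroke. The point turns with the worm; use its position.
- lock_nut (a joint): Angle of the lock nut, rad; clockwise seen from above counts up. Starts loose at -0.95 to -0.6. Turns with 0.35 N m up to 0, where it is tight and stops dead; 15 N or more on the handle would then force the jaws apart.
- nut_centre (a point): Centre of the steel hexagon nut, 41 mm across flats, 47 across corners, 21 high, on the stand's axis, its underside 10.5 mm and its centre 21 mm above the table. z up; flats face its +-y and every 60 degrees on, so the wrench fits with its x turned from the nut's x by a multiple of 60 degrees: one of these has the handle towards the robot and to its right.
- nut_corner (a point): One corner of the nut at mid-height, 23.7 mm from its axis.
- display_stand: Fixed stand. Origin: on the table, on its axis. Round steel foot, 85 mm radius, 8 mm thick, on which the wrench head lies flat; washer of 19.5 mm radius under the nut; tube of 13 mm radius; round wooden tray of 70 mm radius, 200 to 214 mm up, over nut and wrench head: to reach the worm the tool must come in under it, leaning over towards the handle by 30 to 45 degrees.
- carton: Loose game carton standing on the tray, 42 x 58 mm, 85 mm high, 0.12 kg. Origin: centre of its underside.

How it is judged:
On the way, in this order (a step that is already met when the one before it is completed fails the run):
1. the wrench lies on the stand's foot with the nut in its mouth (centres within 8 mm), its jaws still more than 2.5 mm too wide (horizontal distance between mouth and nut_centre below 0.008 m and height (world z) of wrench below 0.018 m and value of joint jaw above 0.0025 m), for 0.2 s.
2. there its jaws are closed up to within 1.5 mm of the flats, while the nut has not yet been turned (its corner has moved less than 5 mm) (horizontal distance between mouth and nut_centre below 0.004 m and height (world z) of wrench below 0.018 m and value of joint jaw below 0.0015 m and distance of nut_corner from where it was at the start of the episode below 0.005 m), for 0.2 s.
3. the nut is tight (value of joint lock_nut above -0.06 rad), for 0.2 s.
At the end, for the whole second after the job is handed in: The nut is tight (joint lock_nut above -0.06 rad), the released wrench lies flat (within 10 degrees) and at rest on the stand's foot with the nut in its mouth (centres within 5 mm), its jaws no more than 2 mm wider than the nut, and the carton stands on the tray (value of joint lock_nut above -0.06 rad and value of joint jaw below 0.002 m and horizontal distance between mouth and nut_centre below 0.005 m and height (world z) of wrench below 0.018 m and angle between wrench's own z axis and vertical below 0.17 rad and linear speed of wrench below 0.01 m/s and angle between carton's own z axis and vertical below 0.1 rad); the robot touches nothing.
It fails at once if the nut is turned (its corner moves more than 6 mm) while the jaws are more than 2.5 mm too wide, which rounds its corners off (distance of nut_corner from where it was at the start of the episode above 0.006 m and value of joint jaw above 0.0025 m).
It fails at once if the carton is knocked over or shifted by more than 20 mm (angle between carton's own z axis and vertical above 0.3 rad or distance of carton from where it was at the start of the episode above 0.02 m).
It also fails if it takes over 69 s, if anything falls off the work surface, if the arm or the gripper's body presses on something with over 40 N, if the wrist force passes 120 N, or if a joint passes its speed limit or range.

## Working session

There is one attempt and no reset: what is moved stays moved. The work goes in short steps, Python scripts to look and compute and a tool call to move; the robot and the scene stay as the last step left them, time stands still between calls to the robot, and variables do not carry over. Pictures are saved under pics/ and viewed, at most 10 in all, crops included, and the job is handed in when it is done.

Besides the shell and the picture viewer there is one more tool, called after "Request:" by a JSON object that holds its "fn" and its "kwargs", one argument or row to a line. arm_command: Moves the arm, as the interface text tells. Its arguments: {"type":"object","properties":{"rows":{"type":"array","items":{"type":"array"}},"gripper":{"type":"number"},"force":{"type":"number"}},"required":["rows"]}

```bash
ls; mkdir -p pics
cat > h.py <<'E'
import numpy as np, cv2
from workcell import manip
from scipy.spatial.transform import Rotation as Rn
def ray(cm,uv):
    K=np.array([[cm['fx'],0,cm['cx']],[0,cm['fy'],cm['cy']],[0,0,1]])
    p=cv2.undistortPoints(np.array(uv,float).reshape(-1,1,2),K,np.array(cm['distortion'],float)).reshape(-1,2)
    R=np.array(cm['R']);t=np.array(cm['t'])
    d=np.c_[p,np.ones(len(p))]@R
    return -R.T@t,d
def onz(cm,uv,z):
    c,d=ray(cm,uv); return c+d*((z-c[2])/d[:,2])[:,None]
def px(cm,X):
    K=np.array([[cm['fx'],0,cm['cx']],[0,cm['fy'],cm['cy']],[0,0,1]])
    return cv2.projectPoints(np.array(X,float).reshape(-1,1,3),cv2.Rodrigues(np.array(cm['R']))[0],np.array(cm['t']),K,np.array(cm['distortion'],float))[0].reshape(-1,2)
E
python3 - <<'E'
from h import *
s=manip.state();print(s)
ims=[]
for n in ['scene','top']:
    im,d=manip.get_image(n);cv2.imwrite(f'pics/{n}0.png',im);np.savez(f'pics/{n}0.npz',d=d)
    cm=manip.camera_model(n);print(n,cm)
E
```

```text
pics
{'time_s': 0.0, 'joints': array([-1.33262702e+00,  4.91587910e-01,  1.55949402e+00, -1.56401466e-05,
        1.09170858e+00, -1.05609965e-01]), 'qd': array([-0.00034623,  0.00197741, -0.00126769,  0.00062587, -0.00178993,
        0.00128254]), 'tau': array([-1.30348493e-03, -6.18443298e+01, -2.61598116e+01, -5.83141514e-05,
        3.96877964e-03, -1.06010560e-05]), 'ee_pos': array([ 0.21060797, -0.58818249,  0.23069478]), 'eef_rot': array([ 9.85262521e-01,  1.71047967e-01, -4.65901794e-05, -5.97156825e-04]), 'contact_force': array([0.21228588, 0.26147273, 0.12381767]), 'torque': array([ 0.01185191, -0.0102784 ,  0.0158672 ]), 'gripper_force': 0.0, 'width': 0.08532238492155979}
scene {'fx': 536.8887959299446, 'fy': 536.8887959299446, 'cx': 282.47129249629074, 'cy': 205.47730706046443, 'distortion': array([-0.19667353,  0.        ,  0.        ,  0.        ,  0.        ]), 'R': array([[-0.63108844, -0.7752727 , -0.02606948],
       [-0.3466537 ,  0.31192948, -0.88460794],
       [ 0.69394423, -0.54922877, -0.46560624]]), 't': array([0.41602882, 0.29403596, 0.71467107])}
top {'fx': 480.4497349737694, 'fy': 480.4497349737694, 'cx': 281.6269401136371, 'cy': 212.37750617300813, 'distortion': array([0.01953755, 0.        , 0.        , 0.        , 0.        ]), 'R': array([[-5.68284608e-01, -8.22832057e-01, -1.01284447e-04],
       [-7.61090978e-01,  5.25690232e-01, -3.79987241e-01],
       [ 3.12718927e-01, -2.15863813e-01, -9.24991723e-01]]), 't': array([0.37344215, 0.4308558 , 0.86261645])}
```

View pics/scene0.png

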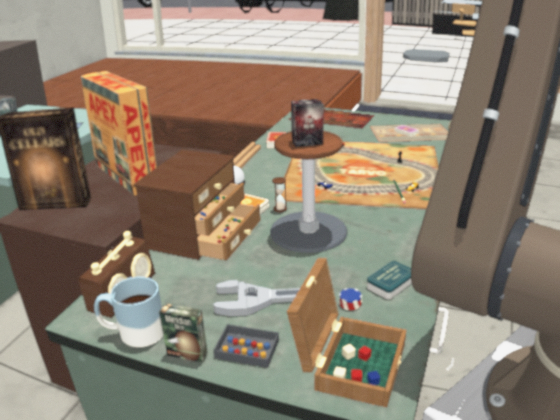

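View pics/top0.png

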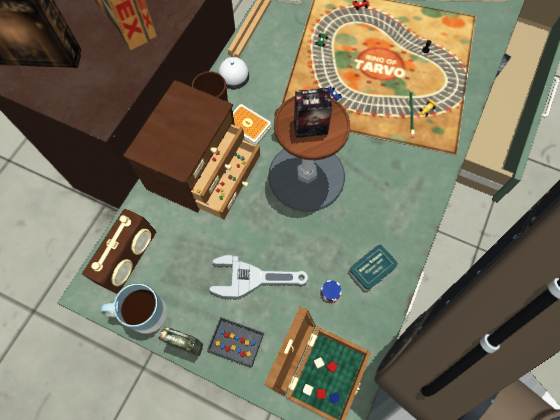

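```bash
cat > m.py <<'E'
from h import *
im=cv2.imread('pics/top0.png');cm=manip.camera_model('top')
hsv=cv2.cvtColor(im,cv2.COLOR_BGR2HSV)
m=((hsv[...,1]<45)&(hsv[...,2]>130)).astype(np.uint8)
m[:245]=0;m[305:]=0;m[:,:195]=0;m[:,312:]=0
n,l,st,_=cv2.connectedComponentsWithStats(m);k=1+np.argmax(st[1:,4]);print(st[k])
ys,xs=np.where(l==k)
P=onz(cm,np.c_[xs,ys],0.012)[:,:2]
c=P.mean(0);U,S,V=np.linalg.svd(P-c,full_matrices=False);a=V[0]
q=(P-c)@np.c_[a,[-a[1],a[0]]]
print('c',c,'axis',a,np.degrees(np.arctan2(a[1],a[0])),q.min(0),q.max(0))
# slab widths
for lo in np.arange(q[:,0].min(),q[:,0].max(),.01):
    s=q[(q[:,0]>=lo)&(q[:,0]<lo+.01)];print(round(lo,3),np.round([s[:,1].min(),s[:,1].max(),s[:,1].mean()],4))
# foot: dark ellipse
d=np.load('pics/top0.npz')['d']
v,u=np.mgrid[0:420,0:560]
K=np.array([[cm['fx'],0,cm['cx']],[0,cm['fy'],cm['cy']],[0,0,1]])
p=cv2.undistortPoints(np.c_[u.ravel(),v.ravel()].astype(float).reshape(-1,1,2),K,np.array(cm['distortion'])).reshape(-1,2)
X=(np.c_[p,np.ones(len(p))]*d.reshape(-1,1)-np.array(cm['t']))@np.array(cm['R'])
sel=((u.ravel()>255)&(u.ravel()<365)&(v.ravel()>80)&(v.ravel()<220))
Z=X[sel]
t=Z[(Z[:,2]>.205)&(Z[:,2]<.222)];print('tray',len(t),t.min(0),t.max(0),(t.min(0)+t.max(0))/2)
f=Z[(Z[:,2]>.004)&(Z[:,2]<.013)];
g=im.reshape(-1,3)[sel][(Z[:,2]>.004)&(Z[:,2]<.013)]
print('foot',len(f),f.min(0),f.max(0))
b=Z[(Z[:,2]>.26)];print('box',len(b),b.min(0),b.max(0))
E
python3 m.py; python3 -c "
from h import *
print(manip.camera_model('wrist'))
cv2.imwrite('pics/w0.png',manip.get_image('wrist')[0])"
```

```text
[ 195  245  117   60 6391]
c [0.51394049 0.17010494] axis [0.57775237 0.81621211] 54.707389214501106 [-0.11892894 -0.06272979] [0.12207759 0.06267961]
-0.119 [-0.0627  0.0602 -0.0003]
-0.109 [-0.0626  0.0603 -0.0008]
-0.099 [-0.0625  0.0605 -0.0008]
-0.089 [-0.0624  0.0606 -0.0004]
-0.079 [-0.0622  0.0607 -0.0013]
-0.069 [-0.0621  0.0608  0.0011]
-0.059 [-0.062   0.0609 -0.0009]
-0.049 [-0.0619  0.061  -0.001 ]
-0.039 [-0.0618  0.0611 -0.0011]
-0.029 [-0.0617  0.0613 -0.0003]
-0.019 [-0.0616  0.0614  0.002 ]
-0.009 [-0.0615  0.0615  0.0026]
0.001 [-0.0613  0.0616  0.0027]
0.011 [-0.0612  0.0617 -0.0009]
0.021 [-0.0611  0.0618 -0.0004]
0.031 [-0.061   0.0619 -0.0004]
0.041 [-0.0609  0.062   0.001 ]
0.051 [-0.0608  0.0621  0.0007]
0.061 [-0.0607  0.0622  0.0011]
0.071 [-0.0605  0.0624  0.0016]
0.081 [-0.0604  0.0625  0.0004]
0.091 [-0.0603  0.0626  0.0016]
0.101 [-0.0602  0.0627  0.0027]
0.111 [-0.0601  0.0627 -0.0113]
0.121 [-0.06   -0.0491 -0.0546]
tray 2633 [ 0.56555898 -0.12134075  0.20504678] [0.70457412 0.01915429 0.22189853] [ 0.63506655 -0.05109323  0.21347266]
foot 4485 [ 0.48915903 -0.31187084  0.00400136] [0.91225173 0.09037882 0.01299   ]
box 1235 [ 0.2703854  -0.07975402  0.26037558] [0.66320828 0.26699117 0.9616706 ]
{'fx': 373.44432393558264, 'fy': 373.44432393558264, 'cx': 276.6768981260084, 'cy': 206.94172463421515, 'distortion': array([-0.01987695,  0.        ,  0.        ,  0.        ,  0.        ]), 'R': array([[ 3.37158257e-01, -9.41447888e-01,  4.27887356e-04],
       [-9.01437757e-01, -3.22698377e-01,  2.88575341e-01],
       [-2.71540567e-01, -9.76812728e-02, -9.57457095e-01]]), 't': array([-0.62524033, -0.03795353,  0.37740239])}
```

```bash
sed -i 's/<45)&(hsv\[...,2\]>130)/<30)\&(hsv[...,2]>150)/; s/0.012)\[:,:2\]/0.014)[:,:2]/' m.py; python3 m.py
python3 - <<'E'
from h import *
im=cv2.imread('pics/top0.png')
hsv=cv2.cvtColor(im,cv2.COLOR_BGR2HSV)
for p in [(280,290),(230,290),(250,262),(290,277),(220,275)]: print(p,hsv[p[1],p[0]])
a=cv2.resize(im[235:320,190:330],None,fx=4,fy=4,interpolation=2);b=cv2.resize(im[130:220,240:380],None,fx=4,fy=4,interpolation=2)[:240]
cv2.imwrite('pics/c0.png',np.vstack([a,b])[:600])
s=manip.state();R=Rn.from_quat(s['eef_rot']).as_matrix();print(R)
cm=manip.camera_model('wrist');Rc=np.array(cm['R']);c=-Rc.T@cm['t'];print('cam in tool',R.T@(c-s['ee_pos']),'axis',R.T@Rc[2])
E
```

```text
[ 209  254   99   43 1513]
c [0.51279948 0.17993618] axis [-0.5751426  -0.81805317] -125.10961894210159 [-0.0791109  -0.03968356] [0.11736197 0.04742443]
-0.079 [-0.0319  0.0386 -0.0028]
-0.069 [-0.0359  0.043   0.002 ]
-0.059 [-0.0378  0.0452  0.0014]
-0.049 [-0.0378  0.0474  0.0044]
-0.039 [-0.0397  0.0474  0.0027]
-0.029 [-0.0397  0.0454 -0.0011]
-0.019 [-0.0376  0.0327 -0.0072]
-0.009 [-0.0335  0.0285 -0.0038]
0.001 [-0.0273  0.0264 -0.0006]
0.011 [-0.0191  0.0223  0.0011]
0.021 [-0.0129  0.0161  0.0012]
0.031 [-0.0108  0.012   0.0002]
0.041 [-0.0107  0.0142  0.0015]
0.051 [-0.0106  0.0143  0.0016]
0.061 [-0.0105  0.0123  0.0013]
0.071 [-0.0105  0.0124  0.0005]
0.081 [-0.0104  0.0125  0.0008]
0.091 [-0.0123  0.0125  0.0009]
0.101 [-0.0123  0.0147  0.0009]
0.111 [-0.0122  0.0126  0.0004]
tray 2633 [ 0.56555898 -0.12134075  0.20504678] [0.70457412 0.01915429 0.22189853] [ 0.63506655 -0.05109323  0.21347266]
foot 4485 [ 0.48915903 -0.31187084  0.00400136] [0.91225173 0.09037882 0.01299   ]
box 1235 [ 0.2703854  -0.07975402  0.26037558] [0.66320828 0.26699117 0.9616706 ]
(280, 290) [ 59  36 150]
(230, 290) [ 94   8 230]
(250, 262) [ 63  40 147]
(290, 277) [103  33 125]
(220, 275) [ 58  30 143]
[[ 9.41478750e-01  3.37072297e-01 -1.73327221e-04]
 [ 3.37072332e-01 -9.41478472e-01  7.27848106e-04]
 [ 8.21535863e-05 -7.43677336e-04 -9.99999720e-01]]
cam in tool [ 7.26084919e-02  1.13261910e-04 -1.41740921e-01] axis [-0.28867118  0.00131046  0.9574274 ]
```

View pics/c0.png

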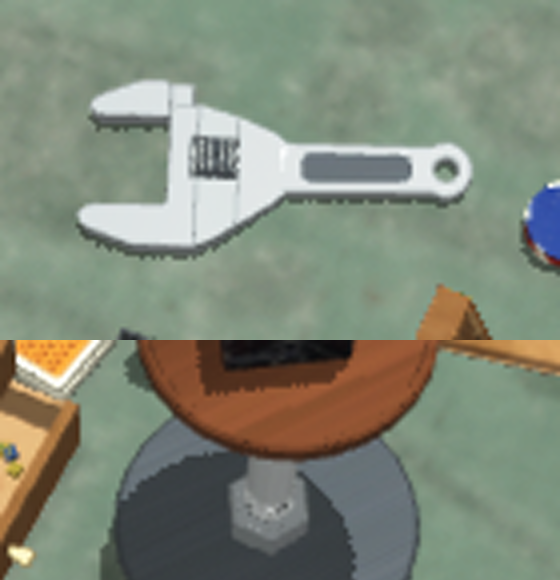

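```bash
cat > hm.py <<'E'
from h import *
H={}
for n in ['scene','top']:
    cm=manip.camera_model(n);d=np.load(f'pics/{n}0.npz')['d']
    v,u=np.mgrid[0:420,0:560]
    K=np.array([[cm['fx'],0,cm['cx']],[0,cm['fy'],cm['cy']],[0,0,1]])
    p=cv2.undistortPoints(np.c_[u.ravel(),v.ravel()].astype(float).reshape(-1,1,2),K,np.array(cm['distortion'])).reshape(-1,2)
    X=(np.c_[p,np.ones(len(p))]*d.reshape(-1,1)-np.array(cm['t']))@np.array(cm['R'])
    X=X[d.ravel()>0]
    for x,y,z in X[::2]:
        k=(int(np.floor(x*10)),int(np.floor(y*10)));H[k]=max(H.get(k,-9),z)
print('      '+' '.join(f'{y/10:5.1f}' for y in range(-12,9)))
for x in range(14,0,-1): print(f'{x/10:5.1f} '+' '.join(f'{H[(x,y)]*100:5.0f}' if (x,y) in H else '    .' for y in range(-12,9)))
E
python3 hm.py
```

```text
-1.2  -1.1  -1.0  -0.9  -0.8  -0.7  -0.6  -0.5  -0.4  -0.3  -0.2  -0.1   0.0   0.1   0.2   0.3   0.4   0.5   0.6   0.7   0.8
  1.4     .     .     .     .     .     .     .     .     .    -9    -9    -9    22    -9     .    20    17   -74   -73   -74     .
  1.3     .     .     .     .     .     .     0     .     .    -9    -9    -9    22    17    20    20    -9   -74   -74   -73   -74
  1.2     .     .     .     .     0     1     1     1     0     .    -9    -9    22    -9    20    -9    -9   -74   -73   -74   -74
  1.1     .     .     .     .     1     1     1     1     3     3     0    -9    -9    -9    -9    -9   -74   -74   -73   -74   -74
  1.0     .     .     .     0     1     1     1     1     3     3     3     3     .    -9    -9    -9     .   -74   -74   -74   -74
  0.9     .     .     0     1     2     2     1     2     2     2     2    10    16    16     .     .     .     .   -74   -74   -74
  0.8     .     .     0     2     2     2     1     1     1     1     1    10    16    16    16     0     .   -75   -74   -74   -74
  0.7     .     .    -6     0     1     1     4    
[... 172 characters left out ...]
   5    10    10     0   -74   -74   -74
  0.5   -73   -75   -74    -3    -3    -3     1     1     1     1    22    30    22     3     2     9     9   -74   -74   -74     .
  0.4   -73   -74   -74   -74    -9    -3    -3     1     1     1     1     3     3     2     2    10     0   -74   -74     .     .
  0.3   -74   -73   -74   -74   -73   -73    -3    -3   -74     1     1     3     4    15    15     1   -74     .     .     .     .
  0.2     .     .     .     .   -74   -73   -74   -74   -74   -74    49    54    47    27    13     0     .     .     .     .     .
  0.1     .     .     .     .     .     .     .     .     .     .    45    54    47    26     4     .     .     .     .     .     .
```

```bash
cat > plan.py <<'E'
from h import *
def rows(tgt_xyz, az_x=None, n=None, s=None):
    "rows from present pose to world target (tool x azimuth az_x deg), straight, tool vertical"
    s=s or manip.state();R=Rn.from_quat(s['eef_rot']).as_matrix();p=np.array(s['ee_pos'])
    a0=np.degrees(np.arctan2(R[1,0],R[0,0])); da=0 if az_x is None else az_x-a0
    d=np.array(tgt_xyz)-p; k=n or int(np.ceil(max(np.linalg.norm(d)/.045,abs(da)/8.5,1)))
    out=[]
    for i in range(k):
        Ri=Rn.from_euler('z',da*i/k,degrees=True).as_matrix()@R
        out.append([[round(float(v),4) for v in Ri.T@(d/k)],round(float(-np.radians(da)/k),4)])
    print('from',np.round(p,4),round(a0,2),'k',k)
    for i in range(0,k,5): print(out[i:i+5])
E
python3 - <<'E'
from h import *
im=cv2.imread('pics/top0.png');cm=manip.camera_model('top')
for n,p,z in [('deck corners',[(373,246),(398,264),(374,291),(349,272)],.03),('chip',[(331,290)],.01),('lid',[(305,308),(312,322),(283,388),(266,380)],.15),('boxr',[(370,352),(335,415)],.05)]:
    print(n,np.round(onz(cm,p,z)[:,:2],3).tolist())
from plan import rows
print('A');rows([0.474,0.123,0.40],235)
E
```

```text
deck corners [[0.419, -0.061], [0.361, -0.079], [0.345, -0.005], [0.403, 0.012]]
chip [[0.397, 0.059]]
lid [[0.379, 0.144], [0.353, 0.148], [0.296, 0.247], [0.321, 0.262]]
boxr [[0.26, 0.078], [0.212, 0.195]]
A
from [ 0.2107 -0.5883  0.2309] 19.7 k 26
[[[0.0188, -0.0223, -0.0065], -0.1445], [[0.0218, -0.0194, -0.0065], -0.1445], [[0.0243, -0.0161, -0.0065], -0.1445], [[0.0264, -0.0124, -0.0065], -0.1445], [[0.0279, -0.0085, -0.0065], -0.1445]]
[[[0.0288, -0.0044, -0.0065], -0.1445], [[0.0292, -0.0002, -0.0065], -0.1445], [[0.0289, 0.004, -0.0065], -0.1445], [[0.028, 0.0082, -0.0065], -0.1445], [[0.0265, 0.0121, -0.0065], -0.1445]]
[[[0.0245, 0.0158, -0.0065], -0.1445], [[0.022, 0.0192, -0.0065], -0.1445], [[0.019, 0.0221, -0.0065], -0.1445], [[0.0156, 0.0246, -0.0065], -0.1445], [[0.0119, 0.0266, -0.0065], -0.1445]]
[[[0.0079, 0.0281, -0.0065], -0.1445], [[0.0038, 0.0289, -0.0065], -0.1445], [[-0.0004, 0.0292, -0.0065], -0.1445], [[-0.0046, 0.0288, -0.0065], -0.1445], [[-0.0087, 0.0278, -0.0065], -0.1445]]
[[[-0.0126, 0.0263, -0.0065], -0.1445], [[-0.0163, 0.0242, -0.0065], -0.1445], [[-0.0196, 0.0216, -0.0065], -0.1445], [[-0.0225, 0.0186, -0.0065], -0.1445], [[-0.0249, 0.0151, -0.0065], -0.1445]]
[[[-0.0269, 0.0114, -0.0065], -0.1445]]
```

Request:
{"fn": "arm_command", "kwargs": {
  "rows": [
    [[0.019,-0.022,-0.0065],-0.1445],
    [[0.022,-0.0195,-0.0065],-0.1445],
    [[0.024,-0.016,-0.0065],-0.1445],
    [[0.0265,-0.0125,-0.0065],-0.1445],
    [[0.028,-0.0085,-0.0065],-0.1445]
  ]
}}

```text
time_s: 0.65
ee_pos: [0.2618, -0.4505, 0.2639]
eef_rot: [0.86, 0.511, 0.0, -0.0]
contact_force: [0.4, 0.1, 0.6]
width: 0.085
gripper_force: 0.0
```

Request:
{"fn": "arm_command", "kwargs": {
  "rows": [
    [[0.029,-0.0045,-0.0065],-0.1445],
    [[0.029,0,-0.0065],-0.1445],
    [[0.029,0.004,-0.0065],-0.1445],
    [[0.028,0.008,-0.0065],-0.1445],
    [[0.0265,0.012,-0.0065],-0.1445]
  ]
}}

```text
time_s: 1.15
ee_pos: [0.3122, -0.3137, 0.2965]
eef_rot: [0.624, 0.782, -0.0, -0.0]
contact_force: [0.5, 0.5, 0.1]
width: 0.0858
gripper_force: 0.0
```

Request:
{"fn": "arm_command", "kwargs": {
  "rows": [
    [[0.0245,0.016,-0.0065],-0.1445],
    [[0.022,0.019,-0.0065],-0.1445],
    [[0.019,0.022,-0.0065],-0.1445],
    [[0.0155,0.0245,-0.0065],-0.1445],
    [[0.012,0.0265,-0.0065],-0.1445]
  ]
}}

```text
time_s: 1.65
ee_pos: [0.3625, -0.1772, 0.329]
eef_rot: [0.307, 0.952, -0.0, 0.0]
contact_force: [1.0, 0.5, -0.5]
width: 0.0851
gripper_force: 0.0
```

Request:
{"fn": "arm_command", "kwargs": {
  "rows": [
    [[0.008,0.028,-0.0065],-0.1445],
    [[0.004,0.029,-0.0065],-0.1445],
    [[0,0.029,-0.0065],-0.1445],
    [[-0.0045,0.029,-0.0065],-0.1445],
    [[-0.0085,0.028,-0.0065],-0.1445]
  ]
}}

```text
time_s: 2.15
ee_pos: [0.4122, -0.0399, 0.3615]
eef_rot: [-0.049, 0.999, -0.0, 0.0]
contact_force: [0.4, -0.7, 1.5]
width: 0.0856
gripper_force: 0.0
```

Request:
{"fn": "arm_command", "kwargs": {
  "rows": [
    [[-0.0125,0.0265,-0.0065],-0.1445],
    [[-0.0165,0.024,-0.0065],-0.1445],
    [[-0.0195,0.0215,-0.0065],-0.1445],
    [[-0.0225,0.0185,-0.0065],-0.1445],
    [[-0.025,0.015,-0.0065],-0.1445]
  ]
}}

```text
time_s: 2.65
ee_pos: [0.4632, 0.0966, 0.394]
eef_rot: [-0.399, 0.917, -0.0, -0.0]
contact_force: [-0.5, -1.4, 0.3]
width: 0.0854
gripper_force: 0.0
```

Run:
```python
from h import *
s=manip.state();print(s['time_s'],s['ee_pos'],s['joints'])
for n in ['wrist','scene']:
    cv2.imwrite(f'pics/{n}1.png',manip.get_image(n)[0])
im=cv2.imread('pics/wrist1.png');sc=cv2.imread('pics/scene1.png')
cv2.imwrite('pics/v1.png',np.hstack([cv2.resize(im,(400,300)),cv2.resize(sc,(400,300))]))
from plan import rows
rows([0.474,0.123,0.10],235)
```

```text
2.65 [0.46321837 0.09664177 0.39395619] [ 6.60296842e-02  1.30135477e-01  1.65461233e+00 -1.31400573e-04
  1.35700361e+00 -2.32551904e+00]
from [0.4638 0.0976 0.394 ] -132.92 k 44
[[[-0.0006, 0.0002, 0.0067], -0.1459], [[-0.0006, 0.0001, 0.0067], -0.1459], [[-0.0006, 0.0, 0.0067], -0.1459], [[-0.0006, -0.0, 0.0067], -0.1459], [[-0.0006, -0.0001, 0.0067], -0.1459]]
[[[-0.0006, -0.0002, 0.0067], -0.1459], [[-0.0005, -0.0003, 0.0067], -0.1459], [[-0.0005, -0.0004, 0.0067], -0.1459], [[-0.0004, -0.0004, 0.0067], -0.1459], [[-0.0004, -0.0005, 0.0067], -0.1459]]
[[[-0.0003, -0.0006, 0.0067], -0.1459], [[-0.0002, -0.0006, 0.0067], -0.1459], [[-0.0001, -0.0006, 0.0067], -0.1459], [[-0.0, -0.0006, 0.0067], -0.1459], [[0.0001, -0.0006, 0.0067], -0.1459]]
[[[0.0002, -0.0006, 0.0067], -0.1459], [[0.0002, -0.0006, 0.0067], -0.1459], [[0.0003, -0.0005, 0.0067], -0.1459], [[0.0004, -0.0005, 0.0067], -0.1459], [[0.0005, -0.0004, 0.0067], -0.1459]]
[[[0.0005, -0.0003, 0.0067], -0.1459], [[0.0006, -0.0003, 0.0067], -0.1459], [[0.0006, -0.0002, 0.0067], -0.1459], [[0.0006, -0.0001, 0.0067], -0.1459], [[0.0006, -0.0, 0.0067], -0.1459]]
[[[0.0006, 0.0001, 0.0067], -0.1459], [[0.0006, 0.0002, 0.0067], -0.1459], [[0.0006, 0.0003, 0.0067], -0.1459], [[0.0005, 0.0003, 0.0067], -0.1459], [[0.0005, 0.0004, 0.0067], -0.1459]]
[[[0.0004, 0.0005, 0.0067], -0.1459], [[0.0003, 0.0005, 0.0067], -0.1459], [[0.0003, 0.0006, 0.0067], -0.1459], [[0.0002, 0.0006, 0.0067], -0.1459], [[0.0001, 0.0006, 0.0067], -0.1459]]
[[[-0.0, 0.0006, 0.0067], -0.1459], [[-0.0001, 0.0006, 0.0067], -0.1459], [[-0.0002, 0.0006, 0.0067], -0.1459], [[-0.0003, 0.0006, 0.0067], -0.1459], [[-0.0004, 0.0005, 0.0067], -0.1459]]
[[[-0.0004, 0.0005, 0.0067], -0.1459], [[-0.0005, 0.0004, 0.0067], -0.1459], [[-0.0005, 0.0003, 0.0067], -0.1459], [[-0.0006, 0.0002, 0.0067], -0.1459]]
```

View pics/v1.png

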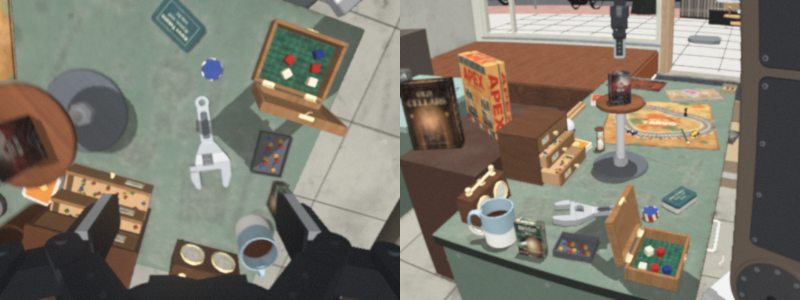

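```bash
sed -i 's/da=0 if az_x is None else az_x-a0/da=0 if az_x is None else (az_x-a0+180)%360-180/' plan.py
cat > wr.py <<'E'
from h import *
def wrench(im,cm,z=0.014,box=None,vis=None):
    hsv=cv2.cvtColor(im,cv2.COLOR_BGR2HSV)
    m=((hsv[...,1]<32)&(hsv[...,2]>140)).astype(np.uint8)
    if box: u0,v0,u1,v1=box; k=np.zeros_like(m);k[v0:v1,u0:u1]=1;m*=k
    n,l,st,_=cv2.connectedComponentsWithStats(m);k=1+np.argmax(st[1:,4])
    m=(l==k).astype(np.uint8); m=cv2.morphologyEx(m,cv2.MORPH_CLOSE,np.ones((9,9)))
    if vis: cv2.imwrite(vis,m*255)
    ys,xs=np.where(m);P=onz(cm,np.c_[xs,ys],z)[:,:2]
    c=P.mean(0);a=np.linalg.svd(P-c,full_matrices=False)[2][0]
    q=(P-c)@np.c_[a,[-a[1],a[0]]]
    if abs(q[:,0].min())>q[:,0].max(): pass
    else: a=-a;q=-q     # handle to -a
    for _ in range(2): # refine the axis on handle midline
        t=q[:,0];e=t.min()
        xs_=[];ys_=[]
        for lo in np.arange(e+.03,e+.09,.004):
            w=q[(t>=lo)&(t<lo+.004),1]; xs_.append(lo+.002);ys_.append((w.min()+w.max())/2)
        k,b=np.polyfit(xs_,ys_,1);th=np.arctan(k)
        r=np.array([[np.cos(th),-np.sin(th)],[np.sin(th),np.cos(th)]])
        n0=np.array([-a[1],a[0]]);a=np.cos(th)*a+np.sin(th)*n0
        nn=np.array([-a[1],a[0]]);q=(P-c)@np.c_[a,nn]
    t=q[:,0];e=t.min();w=q[(t>e+.03)&(t<e+.09),1];b=np.median(ys_)*np.cos(th) if False else (np.percentile(w,.5)+np.percentile(w,99.5))/2
    mouth=c+a*(e+.1785)+nn*b
    return mouth,np.degrees(np.arctan2(a[1],a[0])),t.max()-e,w.max()-w.min()
E
python3 - <<'E'
from h import *
from wr import wrench
im=cv2.imread('pics/wrist1.png')
print(wrench(im,manip.camera_model('wrist'),.014,(225,115,345,275)))
from plan import rows
E
```

```text
(array([0.47489375, 0.11308636]), np.float64(-128.92577199290665), np.float64(0.2502538646739063), np.float64(0.18246604330347319))
```

```bash
sed -i 's/<32)&(hsv\[...,2\]>140)/<TS)\&(hsv[...,2]>TV)/; s/vis=None)/vis=None,TS=25,TV=165)/' wr.py
python3 - <<'E'
from h import *
from wr import wrench
im=cv2.imread('pics/wrist1.png')
hsv=cv2.cvtColor(im,cv2.COLOR_BGR2HSV)
for p in [(287,180),(290,210),(300,200),(260,200),(320,180)]: print(hsv[p[1],p[0]])
for t in [(25,165),(25,180),(20,150)]:
    print(wrench(im,manip.camera_model('wrist'),.014,(225,115,345,275),'pics/m.png',*t))
cv2.imwrite('pics/mm.png',np.hstack([cv2.imread('pics/m.png')[115:275,225:345],im[115:275,225:345]]))
E
```

```text
[99 19 93]
[ 95   7 220]
[100  11 205]
[ 60  22 162]
[ 68  30 103]
(array([0.59675353, 0.28973872]), np.float64(50.788388270738345), np.float64(0.1210397854378373), np.float64(0.09290563386662828))
(array([0.60189051, 0.28833417]), np.float64(48.51607684332956), np.float64(0.11805088043008324), np.float64(0.08542214665387851))
(array([0.59691793, 0.28773907]), np.float64(50.404220507905016), np.float64(0.12760050964945518), np.float64(0.09263816798312759))
```

```bash
sed -i 's/m=((hsv.*$/m=(((hsv[...,0]>80)\&(hsv[...,0]<130)|(hsv[...,1]<12))\&(hsv[...,2]>75)).astype(np.uint8)/' wr.py
python3 - <<'E'
from h import *
from wr import wrench
im=cv2.imread('pics/wrist1.png')
print(wrench(im,manip.camera_model('wrist'),.014,(225,125,345,275),'pics/m.png'))
print(wrench(cv2.imread('pics/top0.png'),manip.camera_model('top'),.014,(195,245,315,305)))
from plan import rows
E
```

```text
(array([0.54714171, 0.23084175]), np.float64(54.47564806754215), np.float64(0.1983876122515876), np.float64(0.02657919226313734))
(array([0.54905175, 0.2292587 ]), np.float64(54.041572795178304), np.float64(0.19420194325788417), np.float64(0.025644257170653766))
```

Run:
```python
from plan import *
rows([0.4725,0.1242,0.004],234.5,n=10)
```

```text
from [0.4638 0.0976 0.394 ] -132.92 k 10
[[[-0.0025, 0.0012, 0.039], -0.013], [[-0.0025, 0.0011, 0.039], -0.013], [[-0.0025, 0.0011, 0.039], -0.013], [[-0.0026, 0.0011, 0.039], -0.013], [[-0.0026, 0.001, 0.039], -0.013]]
[[[-0.0026, 0.001, 0.039], -0.013], [[-0.0026, 0.001, 0.039], -0.013], [[-0.0026, 0.0009, 0.039], -0.013], [[-0.0026, 0.0009, 0.039], -0.013], [[-0.0026, 0.0009, 0.039], -0.013]]
```

Request:
{"fn": "arm_command", "kwargs": {
  "rows": [
    [[-0.005,0.0024,0.039],-0.026],
    [[-0.005,0.0022,0.039],-0.026],
    [[-0.005,0.002,0.039],-0.026],
    [[-0.005,0.002,0.039],-0.026],
    [[-0.005,0.0018,0.039],-0.026]
  ]
}}

```text
time_s: 3.25
ee_pos: [0.471, 0.1208, 0.1973]
eef_rot: [-0.455, 0.891, -0.0, 0.0]
contact_force: [0.4, 0.2, -1.3]
width: 0.0857
gripper_force: 0.0
```

Request:
{"fn": "arm_command", "kwargs": {
  "rows": [
    [[-0.001,0,0.039],0],
    [[0,0,0.039],0],
    [[0,0,0.039],0],
    [[0,0,0.035],0],
    [[0,0,0.02],0]
  ]
}}

```text
time_s: 3.75
ee_pos: [0.4708, 0.1213, 0.0244]
eef_rot: [-0.454, 0.891, 0.0, -0.001]
contact_force: [0.7, 0.3, -0.3]
width: 0.0856
gripper_force: 0.0
```

Run:
```python
from h import *
from wr import wrench
s=manip.state();print(s['time_s'],s['ee_pos'],s['joints'])
cm=manip.camera_model('wrist');im=manip.get_image('wrist')[0];cv2.imwrite('pics/w2.png',im)
uv=px(cm,[[0.548,0.230,.014],[0.4725,.1242,.014],[.548-.17*.5807,.230-.17*.814,.014]]);print(uv)
for p in uv: cv2.circle(im,tuple(int(v) for v in p),3,(0,0,255),-1)
cv2.imwrite('pics/w2v.png',im)
from plan import rows
rows([0.4725,0.1242,0.004],234.5)
```

```text
3.75 [0.47079151 0.1213026  0.02437378] [ 1.16283293e-01  6.32562981e-01  2.07035103e+00 -3.52718044e-04
  4.41770468e-01 -2.39695687e+00]
[[278.78228774 486.27969994]
 [276.91609638 274.90288453]
 [276.09526409 188.46722093]]
from [0.4702 0.1212 0.0227] -125.99 k 1
[[[-0.0039, -0.0002, 0.0187], -0.0085]]
```

View pics/w2v.png

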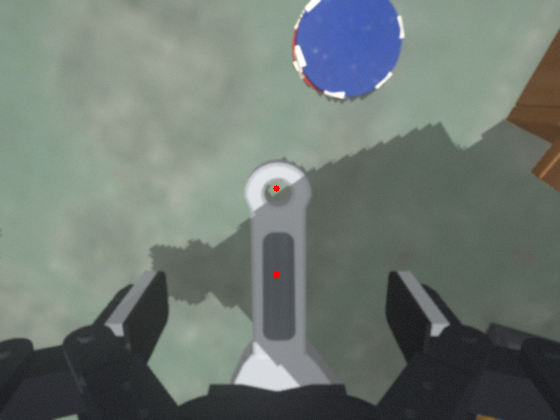

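Request:
{"fn": "arm_command", "kwargs": {
  "rows": [
    [[-0.0035,0,0.0185],-0.0085],
    [[0,0,0],0]
  ]
}}

```text
time_s: 4.0
ee_pos: [0.4735, 0.1245, 0.0074]
eef_rot: [-0.458, 0.889, 0.0, -0.001]
contact_force: [0.6, 0.3, 0.4]
width: 0.0851
gripper_force: 0.0
```

Request:
{"fn": "arm_command", "kwargs": {
  "rows": [
    [[0,0,0],0],
    [[0,0,0],0],
    [[0,0,0],0],
    [[0,0,0],0],
    [[0,0,0],0]
  ],
  "gripper": 1,
  "force": 110
}}

```text
time_s: 4.5
ee_pos: [0.474, 0.1248, 0.0088]
eef_rot: [-0.459, 0.889, -0.0, 0.0]
contact_force: [-1.3, -1.3, 4.9]
width: 0.0202
gripper_force: 107.8
```

Request:
{"fn": "arm_command", "kwargs": {
  "rows": [
    [[0,0,-0.01],0],
    [[0,0,-0.025],0],
    [[0,0,-0.02],0],
    [[0,0,0],0]
  ]
}}

```text
time_s: 4.9
ee_pos: [0.4747, 0.125, 0.0654]
eef_rot: [-0.459, 0.889, -0.001, 0.002]
contact_force: [0.6, -0.6, -5.5]
width: 0.0204
gripper_force: 108.6
```

Run:
```python
from h import *
s=manip.state();print(s['time_s'],s['ee_pos'],s['contact_force'],s['torque'],s['width'],s['gripper_force'])
for n in ['wrist','scene','top']:
    im,d=manip.get_image(n);cv2.imwrite(f'pics/{n}3.png',im);np.savez(f'pics/{n}3.npz',d=d)
a=cv2.imread('pics/wrist3.png');b=cv2.imread('pics/scene3.png')[180:330,150:350]
cv2.imwrite('pics/v3.png',np.hstack([cv2.resize(a,(400,300)),cv2.resize(b,(400,300))]))
```

```text
4.9 [0.4747498 0.1249649 0.0653788] [ 0.56259562 -0.63520643 -5.54885112] [-0.31162169  0.19355172  0.00259287] 0.02036383944577177 108.60407888889313
```

View pics/v3.png

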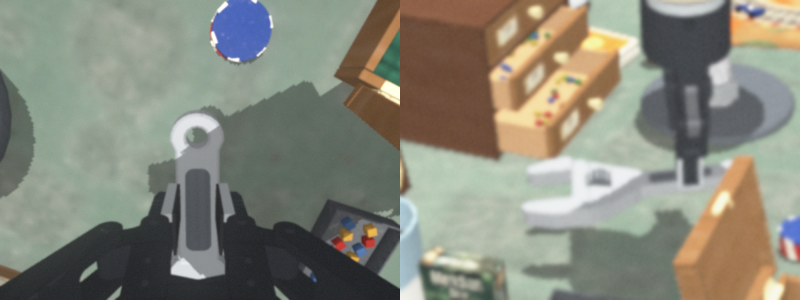

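```bash
cat >> h.py <<'E'
def cloud(n,d,cm=None):
    cm=cm or manip.camera_model(n)
    v,u=np.mgrid[0:420,0:560]
    K=np.array([[cm['fx'],0,cm['cx']],[0,cm['fy'],cm['cy']],[0,0,1]])
    p=cv2.undistortPoints(np.c_[u.ravel(),v.ravel()].astype(float).reshape(-1,1,2),K,np.array(cm['distortion'])).reshape(-1,2)
    return ((np.c_[p,np.ones(len(p))]*d.reshape(-1,1)-np.array(cm['t']))@np.array(cm['R'])).reshape(420,560,3)
E
python3 - <<'E'
from h import *
p=np.array([0.4747,0.125,0.0654])
X=cloud('top',np.load('pics/top3.npz')['d']).reshape(-1,3)
az=np.radians(54.6);a=np.array([np.cos(az),np.sin(az)]);n=np.array([-a[1],a[0]])
m=p[:2]+.13*a
q=(X[:,:2]-m)@np.c_[a,n]
for lo in np.arange(-.18,.02,.01):
    s=(q[:,0]>lo)&(q[:,0]<lo+.01)&(abs(q[:,1])<.045)&(X[:,2]>.04)&(X[:,2]<.12)
    if s.sum()>3: print(round(lo,2),s.sum(),np.round(np.percentile(X[s,2],[10,50,90])*1e3,1),np.round([q[s,1].min(),q[s,1].max()],3))
Y=cloud('scene',np.load('pics/scene3.npz')['d']).reshape(-1,3)
for nm,C in [('top',X),('scene',Y)]:
    r=np.linalg.norm(C[:,:2]-p[:2],axis=1)
    d=C[:,:2]-p[:2]
    print(nm)
    for z in np.arange(.02,.45,.02):
        s=(abs(C[:,2]-p[2]-z)<.01)&(r<.13)
        if s.sum()>5: print(round(z,2),s.sum(),'r',np.round([r[s].min(),r[s].max()],3),'lat',np.round([(d[s]@n).min(),(d[s]@n).max(),(d[s]@a).min(),(d[s]@a).max()],3))
E
```

```text
-0.06 5 [66.7 67.8 69.2] [-0.026 -0.023]
-0.05 34 [65.5 67.2 68.7] [-0.031 -0.014]
-0.04 81 [61.6 66.4 69.4] [-0.043 -0.003]
-0.03 67 [60.6 65.7 67.4] [-0.043 -0.006]
-0.02 61 [57.1 65.  67.2] [-0.043 -0.024]
-0.01 54 [56.5 64.5 66.8] [-0.041  0.023]
0.0 58 [55.7 64.5 66.8] [-0.036  0.034]
0.01 20 [63.2 64.8 66.3] [-0.032  0.031]
top
0.24 23 r [0.066 0.073] lat [0.016 0.043 0.051 0.072]
0.26 79 r [0.045 0.075] lat [-0.065  0.047 -0.005  0.075]
0.28 576 r [0.024 0.073] lat [-0.071  0.051 -0.02   0.073]
0.3 613 r [0.011 0.067] lat [-0.063  0.054 -0.03   0.065]
0.32 208 r [0.044 0.065] lat [-0.055  0.057 -0.039  0.057]
0.34 203 r [0.044 0.067] lat [-0.044  0.062 -0.049  0.047]
0.36 320 r [0.026 0.069] lat [-0.035  0.065 -0.06   0.038]
0.38 432 r [0.012 0.071] lat [-0.023  0.069 -0.061  0.029]
0.4 273 r [0.016 0.062] lat [-0.002  0.062 -0.036  0.004]
0.42 109 r [0.03  0.068] lat [ 0.018  0.068 -0.032  0.001]
0.44 145 r [0.039 0.072] lat [ 0.023  0.072 -0.039 -0.003]
scene
0.02 309 r [0.013 0.13 ] lat [-0.016  0.125 -0.059  0.009]
0.04 240 r [0.012 0.13 ] lat [-0.016  0.127 -0.056  0.011]
[... 477 characters left out ...]
 r [0.017 0.074] lat [-0.019  0.073 -0.072  0.068]
0.24 976 r [0.039 0.081] lat [-0.008  0.081 -0.081  0.073]
0.26 1232 r [0.043 0.088] lat [-0.002  0.087 -0.088  0.074]
0.28 1262 r [0.039 0.096] lat [-0.005  0.096 -0.094  0.071]
0.3 908 r [0.058 0.105] lat [ 0.005  0.104 -0.093  0.063]
0.32 1104 r [0.058 0.115] lat [ 0.029  0.112 -0.083  0.055]
0.34 1184 r [0.058 0.118] lat [ 0.036  0.112 -0.072  0.047]
0.36 1042 r [0.06 0.12] lat [ 0.049  0.11  -0.063  0.038]
0.38 855 r [0.035 0.124] lat [ 0.035  0.116 -0.054  0.028]
0.4 544 r [0.033 0.126] lat [ 0.033  0.121 -0.045  0.003]
0.42 422 r [0.071 0.126] lat [ 0.071  0.121 -0.036 -0.002]
0.44 284 r [0.072 0.121] lat [ 0.072  0.118 -0.028 -0.005]
```

Run:
```python
from h import *
a=np.mean([cv2.imread(f'pics/top{k}.png').astype(float) for k in (0,3)],0)
cm=manip.camera_model('top');c=px(cm,[[0.635,-.051,.0315],[.635,-.051,.0105]]);print(c,px(manip.camera_model('scene'),[[0.635,-.051,.0315]]))
a=a[155:195,287:327]
b=cv2.imread('pics/scene3.png')[205:245,288:328].astype(float)
def up(z): 
    z=cv2.resize(z.astype(np.float32),(400,400),interpolation=cv2.INTER_CUBIC);return np.clip((z-z.min())/(np.percentile(z,99.5)-z.min())*255,0,255)
cv2.imwrite('pics/nut.png',np.hstack([up(a),up(b)]))
```

```text
[[306.75512761 170.35330639]
 [306.29591142 174.73189775]] [[307.26778726 219.3148081 ]][ WARN:0@0.368] global loadsave.cpp:1063 imwrite_ Unsupported depth image for selected encoder is fallbacked to CV_8U.
```

View pics/nut.png

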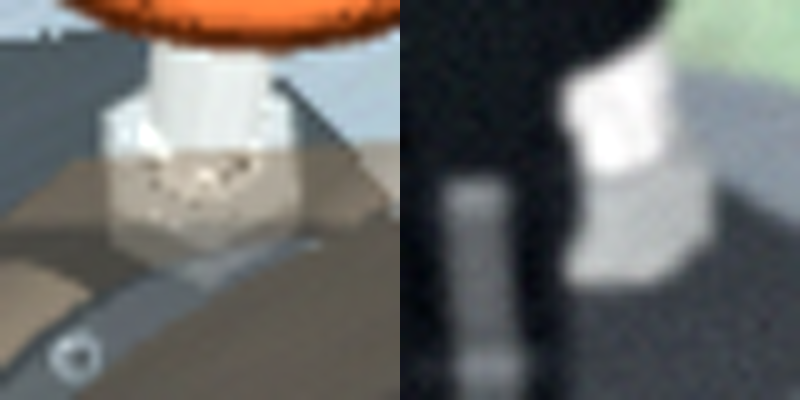

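Run:
```python
from h import *
im=cv2.imread('pics/top0.png');cm=manip.camera_model('top')
g=cv2.cvtColor(im,cv2.COLOR_BGR2GRAY).astype(float)
L=[];Rr=[]
for v in range(162,186):
    r=g[v,287:328];d=np.diff(r)
    def sub(seg,off):
        w=np.abs(seg);k=np.argmax(w);sl=slice(max(k-1,0),k+2);return off+np.sum(np.arange(len(w))[sl]*w[sl])/w[sl].sum()+.5
    l=287+sub(np.clip(d[:19],0,None),0);rr=287+sub(np.clip(-d[21:],0,None),21)
    L.append((l,v));Rr.append((rr,v));print(v,round(l,2),round(rr,2),int(g[v,307]))
for nm,E in (('L',L),('R',Rr)):
    for a,b in ((165,174),(166,177),(178,183)):
        P=onz(cm,[e for e in E if a<=e[1]<=b],.0315 if b<178 else .0105)
        k=np.linalg.svd(P[:,:2]-P[:,:2].mean(0))[2][0];print(nm,a,b,np.degrees(np.arctan2(k[1],k[0]))%60,np.round(P.mean(0),4))
```

```text
162 301.54 313.38 128
163 301.3 313.63 127
164 299.77 314.53 129
165 298.4 315.54 129
166 296.95 315.7 130
167 297.23 315.7 130
168 297.35 315.87 130
169 296.96 315.9 131
170 297.32 315.91 132
171 302.5 309.91 149
172 297.37 308.5 196
173 297.61 316.53 146
174 297.61 316.61 143
175 297.67 316.48 125
176 297.8 316.33 127
177 297.44 316.31 121
178 297.59 315.76 126
179 297.88 313.98 121
180 299.6 313.31 97
181 301.44 310.89 97
182 304.64 309.13 95
183 305.36 308.7 84
184 301.5 320.5 65
185 302.5 308.5 63
L 165 174 30.08810546970207 [ 0.6476 -0.0365  0.0315]
L 166 177 27.01586078115014 [ 0.6438 -0.0334  0.0315]
L 178 183 23.490287211777712 [ 0.63   -0.0333  0.0105]
R 165 174 55.137625160016796 [ 0.627  -0.0663  0.0315]
R 166 177 29.212245818454647 [ 0.6226 -0.0641  0.0315]
R 178 183 31.065139498678832 [ 0.6164 -0.053   0.0105]
```

Run:
```python
from h import *
from scipy.optimize import least_squares
for nm,box in (('top',(255,130,360,215)),('scene',(255,205,365,260))):
    im=cv2.imread(f'pics/{nm}0.png');cm=manip.camera_model(nm);hsv=cv2.cvtColor(im,cv2.COLOR_BGR2HSV)
    m=((hsv[...,0]>88)&(hsv[...,0]<130)|(hsv[...,1]<25)).astype(np.uint8)
    k=np.zeros_like(m);k[box[1]:box[3],box[0]:box[2]]=1;m*=k
    m=cv2.morphologyEx(m,cv2.MORPH_OPEN,np.ones((3,3)))
    n,l,st,_=cv2.connectedComponentsWithStats(m);j=1+np.argmax(st[1:,4]);print(st[j])
    c=max(cv2.findContours((l==j).astype(np.uint8),0,1)[0],key=len).reshape(-1,2)
    P=onz(cm,c,.008)[:,:2]
    f=least_squares(lambda p:np.hypot(*(P-p[:2]).T)-.085,[.635,-.051],loss='soft_l1',f_scale=.001)
    r=f.fun;print(nm,f.x,len(P),np.sum(abs(np.hypot(*(P-f.x).T)-.085)<.002))
    X=[[f.x[0]+.02367*np.cos(t),f.x[1]+.02367*np.sin(t),z] for z in(.0315,.0105) for t in np.radians(27.5+60*np.arange(6))]
    print(np.round(px(cm,X),1).tolist())
```

```text
[ 269  150   75   61 3467]
top [ 0.63457817 -0.04978207] 203 69
[[296.7, 166.3], [297.2, 176.0], [307.0, 180.6], [316.2, 175.3], [315.5, 165.6], [305.8, 161.1], [296.4, 170.7], [297.0, 180.3], [306.6, 184.8], [315.6, 179.7], [314.9, 170.1], [305.4, 165.6]]
[ 255  205   93   55 3154]
scene [ 0.62981501 -0.02572975] 303 21
[[289.9, 222.1], [291.3, 227.5], [301.7, 229.5], [310.4, 226.0], [308.6, 220.6], [298.5, 218.7], [290.0, 230.5], [291.5, 236.0], [301.7, 238.1], [310.4, 234.5], [308.6, 229.0], [298.6, 227.0]]
```

Run:
```python
from plan import *
rows([0.440,-0.152,0.065],207.5,n=9)
```

```text
from [0.4736 0.1248 0.0627] -125.38 k 9
[[[0.0272, -0.0148, -0.0002], 0.0526], [[0.0264, -0.0162, -0.0002], 0.0526], [[0.0255, -0.0175, -0.0002], 0.0526], [[0.0246, -0.0189, -0.0002], 0.0526], [[0.0235, -0.0201, -0.0002], 0.0526]]
[[[0.0225, -0.0213, -0.0002], 0.0526], [[0.0213, -0.0225, -0.0003], 0.0526], [[0.0201, -0.0236, -0.0003], 0.0526], [[0.0188, -0.0246, -0.0003], 0.0526]]
```

Request:
{"fn": "arm_command", "kwargs": {
  "rows": [
    [[0.027,-0.015,0],0.0526],
    [[0.0265,-0.016,0],0.0526],
    [[0.0255,-0.0175,0],0.0526],
    [[0.0245,-0.019,0],0.0526],
    [[0.0235,-0.02,0],0.0526]
  ],
  "force": 120
}}

```text
time_s: 5.55
ee_pos: [0.4548, -0.0298, 0.0622]
eef_rot: [-0.337, 0.941, 0.0, -0.001]
contact_force: [0.5, 0.7, -4.3]
width: 0.0195
gripper_force: 120.9
```

Request:
{"fn": "arm_command", "kwargs": {
  "rows": [
    [[0.0225,-0.0215,0],0.0526],
    [[0.0215,-0.0225,0],0.0526],
    [[0.02,-0.0235,0],0.0526],
    [[0.019,-0.0245,0],0.0526],
    [[0,0,0],0]
  ]
}}

```text
time_s: 6.05
ee_pos: [0.44, -0.1547, 0.0622]
eef_rot: [-0.235, 0.972, 0.0, -0.0]
contact_force: [0.0, 1.3, -5.1]
width: 0.0199
gripper_force: 120.9
```

```bash
cat > held.py <<'E'
from h import *
import sys
s=manip.state();p=s['ee_pos'];R=Rn.from_quat(s['eef_rot']).as_matrix()
print(s['time_s'],p,s['contact_force'],s['torque'],s['width'],'az',np.degrees(np.arctan2(-R[1,0],-R[0,0])))
cm=manip.camera_model('top');im,d=manip.get_image('top');cv2.imwrite(f'pics/top{sys.argv[1]}.png',im);np.savez(f'pics/top{sys.argv[1]}.npz',d=d)
X=cloud('top',d);a=-R[:2,0]/np.hypot(*R[:2,0]);n=np.array([-a[1],a[0]]);m=p[:2]+.13*a
q=(X[...,:2]-m)@np.c_[a,n]
for lo in np.arange(-.13,.03,.01):
    k=(q[...,0]>lo)&(q[...,0]<lo+.01)&(abs(q[...,1])<.05)&(X[...,2]>p[2]-.03)&(X[...,2]<p[2]+.03)
    if k.sum()>3: print(round(lo,2),k.sum(),np.round(np.percentile(X[k][:,2],[10,50,90])*1e3,1),np.round([q[k][:,1].min(),q[k][:,1].max()],4))
E
python3 held.py 4
```

```text
6.05 [ 0.4400092  -0.15465067  0.06221209] [ 0.03531225  1.27548416 -5.08217161] [-0.15186329  0.27302119  0.0511149 ] 0.01988591076741651 az 27.207784198578253
-0.08 35 [55.5 64.  67. ] [0.0039 0.0254]
-0.07 117 [59.3 63.8 66.4] [-0.0243  0.0321]
-0.06 155 [62.1 65.9 72.1] [-0.0298  0.0379]
-0.05 165 [63.  67.  71.2] [-0.0311  0.043 ]
-0.04 187 [61.6 65.9 68.5] [-0.0444  0.0428]
-0.03 140 [58.3 64.9 67.8] [-0.0434  0.0426]
-0.02 112 [54.5 64.9 67.3] [-0.0427  0.0426]
-0.01 107 [52.8 64.1 66.9] [-0.0425  0.0413]
-0.0 87 [53.3 63.5 65.5] [-0.0379  0.0375]
0.01 33 [50.5 62.3 65.4] [-0.0325  0.0345]
```

Request:
{"fn": "arm_command", "kwargs": {
  "rows": [
    [[-0.005,0.0018,0.012],0],
    [[-0.01,0.0018,0.012],0],
    [[-0.015,0,0.008],0],
    [[-0.016,0,0],0],
    [[0,0,0],0]
  ]
}}

```text
time_s: 6.6
ee_pos: [0.4819, -0.126, 0.0309]
eef_rot: [-0.239, 0.971, -0.0, 0.0]
contact_force: [0.4, -1.0, -4.2]
width: 0.0197
gripper_force: 120.9
```

```bash
python3 held.py 5
python3 - <<'E'
from h import *
im=cv2.imread('pics/top5.png');cv2.imwrite('pics/v5.png',cv2.resize(im[120:240,230:390],None,fx=5,fy=5,interpolation=cv2.INTER_CUBIC))
E
```

```text
6.6 [ 0.48193873 -0.12603769  0.03091669] [ 0.4151358  -0.98646884 -4.21231767] [-0.206658    0.29112987 -0.03477839] 0.019661963744385096 az 27.643354325679592
-0.08 18 [1.2 2.  3.1] [0.0312 0.0492]
-0.07 44 [ 1.3  2.6 33.4] [0.0214 0.0498]
-0.06 86 [ 1.4 31.9 36. ] [0.0034 0.05  ]
-0.05 133 [ 2.8 34.9 38.3] [-0.0167  0.0487]
-0.04 172 [19.8 34.8 37.4] [-0.0337  0.0491]
-0.03 179 [ 7.3 32.6 36.1] [-0.0436  0.05  ]
-0.02 202 [ 8.1 18.5 35.4] [-0.0436  0.05  ]
-0.01 191 [ 7.9 12.1 34.9] [-0.0418  0.0494]
-0.0 184 [ 7.4 11.2 34. ] [-0.0374  0.0499]
0.01 171 [ 7.5 10.2 31. ] [-0.049  0.049]
0.02 225 [ 7.5 11.  35. ] [-0.0489  0.0494]
```

View pics/v5.png

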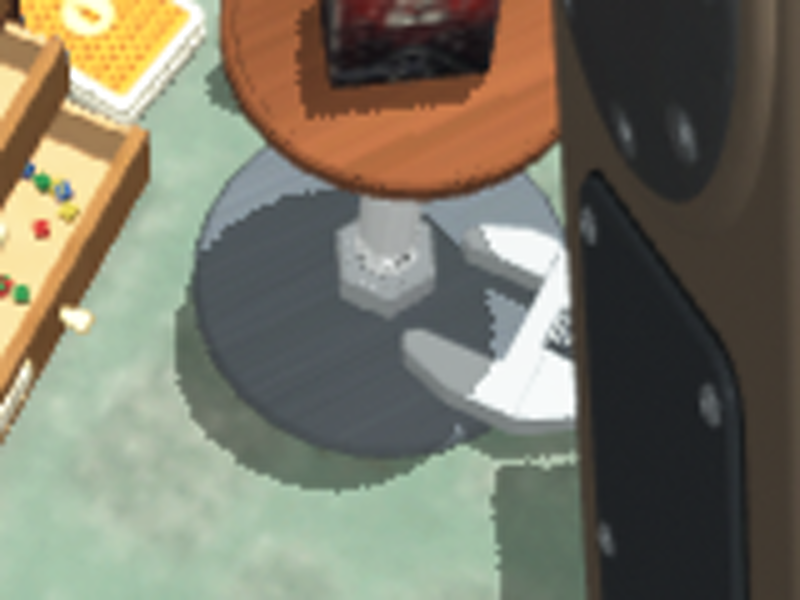

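Run:
```python
from h import *
s=manip.state();R=Rn.from_quat(s['eef_rot']).as_matrix();p=np.array(s['ee_pos']);cm=manip.camera_model('top')
a=-R[:2,0]/np.hypot(*R[:2,0]);n=np.array([-a[1],a[0]]);m=p[:2]+.13*a;print(m, a)
z0=.0135
def W(x,y,z): return [*(m+a*x/1e3+n*y/1e3),z0+z/1e3-np.tan(.065)*x/1e3]
pts=[(20,30,18),(11,20.5,18),(-25,20.5,18),(-25,-24.5,18),(11,-24.5,18),(20,-30,18)]
print(np.round((px(cm,[W(*q) for q in pts])-[230,120])*5).tolist())
nut=np.array([.6352,-.0507]);d=nut-m;print('nut in wrench',d@a,d@n)
X=[[nut[0]+.02367*np.cos(t),nut[1]+.02367*np.sin(t),z] for z in(.0315,.0105) for t in np.radians(27.5+60*np.arange(6))]
print(np.round((px(cm,X)-[230,120])*5).tolist())
im=cv2.imread('pics/top5.png');g=cv2.cvtColor(im,cv2.COLOR_BGR2GRAY)
```

```text
[ 0.59598786 -0.06605109] [0.88592241 0.46383347]
[[392.0, 338.0], [421.0, 329.0], [497.0, 362.0], [542.0, 278.0], [467.0, 246.0], [454.0, 228.0]]
nut in wrench 0.0418592671578774 -0.004588025330241232
[[334.0, 229.0], [337.0, 278.0], [386.0, 301.0], [432.0, 275.0], [428.0, 226.0], [380.0, 204.0], [333.0, 251.0], [336.0, 299.0], [384.0, 322.0], [429.0, 296.0], [425.0, 248.0], [378.0, 226.0]]
```

Run:
```python
from h import *
s=manip.state();R=Rn.from_quat(s['eef_rot']).as_matrix();p=np.array(s['ee_pos']);cm=manip.camera_model('top')
a=-R[:2,0]/np.hypot(*R[:2,0]);n=np.array([-a[1],a[0]]);m=p[:2]+.13*a
g=cv2.cvtColor(cv2.imread('pics/top5.png'),cv2.COLOR_BGR2GRAY).astype(np.float32)
def prof(f,ts): 
    uv=px(cm,[f(t) for t in ts]).astype(np.float32);return cv2.remap(g,uv[:,0].reshape(1,-1),uv[:,1].reshape(1,-1),1)[0]
ys=np.arange(44,-46,-2)
print('y   ',ys.tolist())
for x in (5,0,-5,-10,-15,-20): print(x,prof(lambda y:[*(m+a*x/1e3+n*y/1e3),.0318-.065*x/1e3],ys).astype(int).tolist())
xs=np.arange(40,-45,-2);print('x',xs.tolist())
for y in (30,28,10,0,-10,-28,-32): print('y',y,prof(lambda x:[*(m+a*x/1e3+n*y/1e3),.0318-.065*x/1e3],xs).astype(int).tolist())
xs=np.arange(80,0,-2);print('x',xs.tolist())
for x in (48,45,42,39,36): print('nut x',x,prof(lambda y:[*(m+a*x/1e3+n*y/1e3),.0315],np.arange(34,-36,-2)).astype(int).tolist())
```

```text
y    [44, 42, 40, 38, 36, 34, 32, 30, 28, 26, 24, 22, 20, 18, 16, 14, 12, 10, 8, 6, 4, 2, 0, -2, -4, -6, -8, -10, -12, -14, -16, -18, -20, -22, -24, -26, -28, -30, -32, -34, -36, -38, -40, -42, -44]
5 [86, 93, 113, 122, 138, 158, 165, 166, 167, 166, 167, 161, 129, 92, 84, 83, 83, 83, 83, 83, 83, 84, 84, 84, 84, 84, 85, 85, 84, 84, 85, 104, 124, 128, 134, 150, 164, 165, 221, 244, 246, 228, 191, 155, 148]
0 [92, 110, 120, 132, 154, 166, 166, 167, 167, 167, 167, 161, 127, 92, 85, 85, 84, 83, 83, 82, 82, 83, 83, 83, 83, 84, 84, 84, 84, 84, 87, 106, 124, 128, 133, 160, 216, 245, 246, 246, 246, 246, 225, 191, 153]
-5 [111, 121, 130, 154, 165, 166, 167, 167, 167, 167, 166, 163, 125, 94, 84, 84, 84, 84, 83, 83, 83, 83, 83, 83, 82, 90, 122, 103, 89, 84, 84, 108, 124, 130, 145, 195, 237, 246, 246, 246, 246, 246, 246, 222, 182]
-10 [123, 130, 151, 163, 166, 167, 167, 167, 167, 167, 167, 167, 127, 94, 84, 84, 84, 84, 84, 84, 84, 83, 95, 119, 143, 144, 141, 106, 88, 82, 85, 103, 121, 127, 130, 201, 239, 246, 246, 247, 247, 246, 247, 243, 220]
-15 [127, 135, 153, 165, 167, 167, 166, 166, 166, 166,
[... 2400 characters left out ...]
4, 84, 84, 85, 95, 116, 127, 128, 134, 155, 179, 170, 167, 172, 187, 193, 189, 181, 169, 167, 168, 168, 170, 170, 170, 171, 171, 171, 170, 171, 170, 161, 138, 86]
nut x 42 [85, 85, 84, 84, 85, 95, 120, 127, 129, 133, 154, 166, 168, 166, 169, 190, 196, 199, 196, 182, 172, 171, 170, 170, 170, 170, 169, 169, 169, 170, 170, 170, 168, 152, 114]
nut x 39 [86, 85, 85, 84, 83, 102, 123, 128, 129, 137, 159, 180, 170, 165, 162, 188, 194, 208, 224, 191, 177, 171, 169, 170, 171, 171, 170, 169, 168, 167, 165, 163, 161, 157, 123]
nut x 36 [86, 86, 86, 85, 85, 86, 115, 126, 129, 134, 155, 163, 162, 165, 162, 173, 191, 202, 184, 163, 174, 165, 168, 170, 168, 167, 165, 163, 169, 167, 149, 115, 129, 143, 140]
```

Request:
{"fn": "arm_command", "kwargs": {
  "rows": [
    [[-0.004,-0.0031,0],0],
    [[-0.01,0,0],0],
    [[-0.008,0,0],0],
    [[0,0,0],0]
  ]
}}

```text
time_s: 7.05
ee_pos: [0.5016, -0.1198, 0.0315]
eef_rot: [-0.238, 0.971, -0.0, 0.001]
contact_force: [0.5, -0.5, -4.5]
width: 0.0196
gripper_force: 121.0
```

Request:
{"fn": "arm_command", "kwargs": {
  "rows": [
    [[-0.006,0,0],0],
    [[-0.006,0,0],0],
    [[-0.005,0,0],0],
    [[0,0,0],0]
  ]
}}

```text
time_s: 7.45
ee_pos: [0.5162, -0.112, 0.0313]
eef_rot: [-0.238, 0.971, -0.0, 0.0]
contact_force: [0.0, 0.5, -5.0]
width: 0.0197
gripper_force: 121.0
```

```bash
python3 held.py 6
```

```text
7.45 [ 0.51620197 -0.11196664  0.03129747] [ 0.03169099  0.53335476 -5.02183811] [-0.1668226   0.24889088 -0.01036959] 0.01971865570178009 az 27.516320641093373
-0.08 5 [1.5 1.7 3.3] [0.0428 0.05  ]
-0.07 43 [ 3.7  8.8 11.2] [0.0288 0.0499]
-0.06 81 [ 8.2 23.  35.3] [0.0156 0.0496]
-0.05 115 [ 8.4 33.8 36.7] [-0.0011  0.0499]
-0.04 135 [ 9.5 34.5 37.7] [-0.0163  0.0495]
-0.03 137 [ 8.7 33.2 36.7] [-0.031   0.0493]
-0.02 214 [ 8.5 30.4 35.5] [-0.041   0.0497]
-0.01 176 [10.  33.1 49.4] [-0.0351  0.0498]
-0.0 120 [ 9.1 32.6 50.6] [-0.0303  0.0495]
0.01 101 [ 9.  29.3 40.3] [-0.0005  0.0499]
0.02 113 [ 8.  10.1 31.2] [-0.0255  0.0497]
```

Request:
{"fn": "arm_command", "kwargs": {
  "rows": [
    [[-0.003,0,0],0],
    [[-0.0025,0,0],0],
    [[0,0,0],0]
  ]
}}

```text
time_s: 7.8
ee_pos: [0.5207, -0.1096, 0.0313]
eef_rot: [-0.238, 0.971, -0.0, 0.0]
contact_force: [-0.7, 0.5, -4.7]
width: 0.0195
gripper_force: 121.0
```

Request:
{"fn": "arm_command", "kwargs": {
  "rows": [
    [[0,0,0.003],0],
    [[0,0,0.003],0],
    [[0,0,0.003],0],
    [[0,0,0.0025],0],
    [[0,0,0],0]
  ]
}}

```text
time_s: 8.3
ee_pos: [0.5203, -0.1097, 0.0195]
eef_rot: [-0.238, 0.971, 0.0, -0.0]
contact_force: [-1.5, -1.2, -2.9]
width: 0.0199
gripper_force: 121.6
```

```bash
cat > gap.py <<'E'
from h import *
import sys
def prof(g,cm,f,ts):
    uv=px(cm,[f(t) for t in ts]).astype(np.float32);return cv2.remap(g,uv[:,0].reshape(1,-1),uv[:,1].reshape(1,-1),1)[0].astype(int).tolist()
E
python3 held.py 7
```

```text
8.3 [ 0.52032171 -0.10969901  0.01945308] [-1.45633843 -1.15255237 -2.93161485] [-0.16130506  0.25860499  0.02933691] 0.019851424229320236 az 27.48246047655921
-0.07 19 [ 3.9  8.  11.3] [0.0372 0.0499]
-0.06 51 [ 7.8 10.7 25.3] [0.0268 0.0499]
-0.05 83 [ 7.2 26.  29.3] [0.0144 0.0498]
-0.04 111 [10.  27.  29.7] [-0.0025  0.0497]
-0.03 124 [ 8.3 25.9 29.8] [-0.0259  0.0483]
-0.02 184 [ 9.7 27.5 34.2] [-0.0337  0.0493]
-0.01 130 [ 9.7 27.3 38.3] [-0.0368  0.0492]
-0.0 112 [ 8.9 27.4 36.4] [0.0079 0.0497]
0.01 96 [ 7.6 12.2 33.5] [-0.0088  0.049 ]
0.02 122 [ 7.2  9.4 12.2] [-0.0314  0.0496]
```

Request:
{"fn": "arm_command", "kwargs": {
  "rows": [
    [[-0.001,0,0.002],0],
    [[0,0,0.001],0],
    [[0,0,0],0]
  ]
}}

```text
time_s: 8.65
ee_pos: [0.5214, -0.1093, 0.0171]
eef_rot: [-0.238, 0.971, -0.0, 0.0]
contact_force: [-2.1, -1.1, 4.7]
width: 0.0199
gripper_force: 122.9
```

Request:
{"fn": "arm_command", "kwargs": {
  "rows": [
    [[0,0,0],0],
    [[0,0,0],0],
    [[0,0,0],0],
    [[0,0,0],0]
  ],
  "gripper": 0
}}

```text
time_s: 9.05
ee_pos: [0.5215, -0.1092, 0.0168]
eef_rot: [-0.238, 0.971, -0.0, 0.0]
contact_force: [-0.2, -0.3, -1.0]
width: 0.0765
gripper_force: 0.0
```

Request:
{"fn": "arm_command", "kwargs": {
  "rows": [
    [[0.01,0,-0.03],0],
    [[0.03,0,-0.03],0],
    [[0.03,0,-0.03],0],
    [[0.02,0,-0.04],0],
    [[0,0,-0.045],0]
  ]
}}

```text
time_s: 9.55
ee_pos: [0.4392, -0.1511, 0.1927]
eef_rot: [-0.237, 0.972, 0.001, -0.001]
contact_force: [0.9, -0.9, 0.1]
width: 0.0856
gripper_force: 0.0
```

Run:
```python
from h import *
from wr import wrench
s=manip.state();print(s['time_s'],s['ee_pos'],s['joints'],s['contact_force'])
for n in ['wrist','top']:
    im,d=manip.get_image(n);cv2.imwrite(f'pics/{n}8.png',im);np.savez(f'pics/{n}8.npz',d=d)
cm=manip.camera_model('wrist');np.save('pics/cm8.npy',cm,allow_pickle=True)
a=np.array([.887,.462]);m=np.array([.6352,-.0507])
print(px(cm,[[*(m+a*x),z] for x,z in ((-.164,.022),(-.12,.022),(-.0485,.03),(0,.03))]))
a_=cv2.imread('pics/wrist8.png');b=cv2.imread('pics/top8.png')[120:270,230:430]
cv2.imwrite('pics/v8.png',np.hstack([cv2.resize(a_,(400,300)),cv2.resize(b,(400,300),interpolation=2)]))
```

```text
9.55 [ 0.4391942  -0.15112089  0.19270558] [-4.73661248e-01  3.17203550e-01  1.98402586e+00 -2.40268927e-04
  8.42898828e-01 -2.52241848e+00] [ 0.91832169 -0.9458698   0.10642784]
[[279.54939266 240.12887411]
 [279.49843233 283.41031986]
 [279.40798989 352.41424943]
 [279.35783716 392.05070752]]
```

View pics/v8.png

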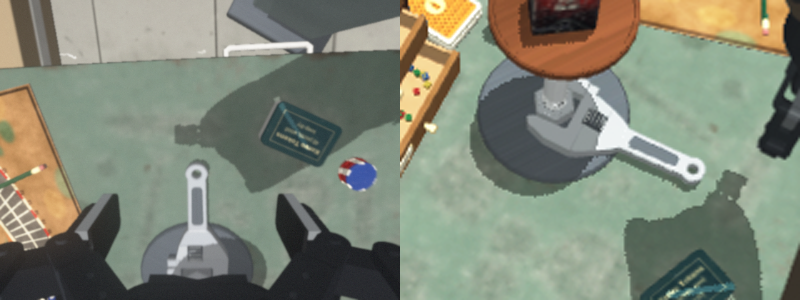

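Request:
{"fn": "arm_command", "kwargs": {
  "rows": [
    [[0,0.02,-0.04],0],
    [[0,0.02,-0.04],0],
    [[0,0.02,-0.04],0],
    [[0,0.02,-0.04],0],
    [[0,0.02,-0.04],0]
  ],
  "gripper": 1
}}

```text
time_s: 10.15
ee_pos: [0.3946, -0.0612, 0.3932]
eef_rot: [-0.238, 0.971, -0.0, 0.0]
contact_force: [0.8, 0.4, -0.1]
width: 0.0123
gripper_force: 0.0
```

Request:
{"fn": "arm_command", "kwargs": {
  "rows": [
    [[-0.043,0.0177,-0.002],0],
    [[-0.043,0.0177,-0.002],0],
    [[-0.043,0.0177,-0.002],0],
    [[-0.043,0.0177,-0.002],0],
    [[-0.043,0.0177,-0.002],0]
  ]
}}

```text
time_s: 10.65
ee_pos: [0.5462, 0.1177, 0.4013]
eef_rot: [-0.238, 0.971, -0.0, -0.0]
contact_force: [1.0, -0.6, -0.1]
width: 0.0002
gripper_force: 0.0
```

Request:
{"fn": "arm_command", "kwargs": {
  "rows": [
    [[-0.043,0.0177,-0.002],0],
    [[-0.043,0.0177,-0.002],0],
    [[-0.043,0.0177,-0.002],0],
    [[-0.043,0.0177,-0.002],0],
    [[-0.043,0.0177,-0.002],0]
  ]
}}

```text
time_s: 11.15
ee_pos: [0.696, 0.2953, 0.411]
eef_rot: [-0.238, 0.971, -0.0, -0.0]
contact_force: [1.0, -0.2, 0.6]
width: 0.0004
gripper_force: 0.0
```

Run:
```python
from h import *
s=manip.state();print(s['time_s'],s['ee_pos'],s['joints'])
im=cv2.imread('pics/top8.png');cm=manip.camera_model('top');hsv=cv2.cvtColor(im,cv2.COLOR_BGR2HSV)
m=(((hsv[...,0]>80)&(hsv[...,0]<130)|(hsv[...,1]<12))&(hsv[...,2]>75)).astype(np.uint8)
k=np.zeros_like(m);k[175:220,346:395]=1;m*=k
n,l,st,_=cv2.connectedComponentsWithStats(m);j=1+np.argmax(st[1:,4]);print(st[j])
mm=cv2.morphologyEx((l==j).astype(np.uint8),cv2.MORPH_CLOSE,np.ones((7,7)))
ys,xs=np.where(mm);P=onz(cm,np.c_[xs,ys],.022)[:,:2]
a=np.array([.887,.462]);nn=np.array([-.462,.887]);N=np.array([.6352,-.0507])
q=(P-N)@np.c_[a,nn];e=q[:,0].min();print('end',e)
X=[];Y=[]
for lo in np.arange(e+.03,e+.08,.005):
    w=q[(q[:,0]>=lo)&(q[:,0]<lo+.005),1]
    if len(w)>3:X.append(lo+.0025);Y.append((w.min()+w.max())/2);print(round(lo,3),w.min().round(4),w.max().round(4))
kk=np.polyfit(X,Y,1);print('slope deg',np.degrees(kk[0]),'mid at -0.12:',np.polyval(kk,-.12))
```

```text
11.15 [0.6959962  0.29528692 0.41101563] [ 3.14003757e-01  6.18320265e-01  8.68901325e-01 -9.03719112e-05
  1.65492722e+00 -1.73685840e+00]
[346 185  36  27 444]
end -0.17706872745859606
-0.147 -0.012 0.0143
-0.142 -0.0121 0.0142
-0.137 -0.0123 0.0141
-0.132 -0.0124 0.0149
-0.127 -0.0126 0.0148
-0.122 -0.0128 0.0137
-0.117 -0.0119 0.0155
-0.112 -0.0121 0.0154
-0.107 -0.0122 0.0153
-0.102 -0.0124 0.0132
slope deg 0.10840008011711223 mid at -0.12: 0.0011352727221103775
```

Request:
{"fn": "arm_command", "kwargs": {
  "rows": [
    [[-0.05,0,0],0],
    [[-0.05,0,0],0],
    [[-0.05,0,0],0],
    [[-0.05,0,0],0],
    [[-0.05,0,0],0]
  ]
}}

```text
time_s: 11.65
ee_pos: [0.8266, 0.3645, 0.3846]
eef_rot: [-0.238, 0.971, 0.003, 0.014]
contact_force: [0.4, -0.8, 0.3]
width: 0.0
gripper_force: 0.0
```

```bash
cat > st.py <<'E'
from h import *
s=manip.state();R=Rn.from_quat(s['eef_rot']).as_matrix();z=R[:,2]
print(s['time_s'],np.round(s['ee_pos'],4),'q',np.round(s['joints'],3),'tilt',np.degrees(np.arccos(-z[2])).round(2),'az',np.degrees(np.arctan2(z[1],z[0])).round(1),'F',np.round(s['contact_force'],1),'w',s['width'])
E
python3 st.py
```

```text
11.65 [0.8266 0.3645 0.3846] q [ 0.342  1.048  0.047  0.003  2.017 -1.708] tilt 1.68 az 24.6 F [ 0.4 -0.8  0.3] w 4.83482486203204e-05
```

Request:
{"fn": "arm_command", "kwargs": {
  "rows": [
    [[-0.046,0,-0.018],0],
    [[-0.046,0,-0.018],0],
    [[-0.046,0,-0.018],0],
    [[-0.046,0,-0.018],0],
    [[-0.046,0,-0.018],0]
  ]
}}

```text
time_s: 12.15
ee_pos: [0.8475, 0.3881, 0.4047]
eef_rot: [-0.237, 0.968, 0.016, 0.086]
contact_force: [0.1, -0.2, 0.2]
width: 0.0
gripper_force: 0.0
```

```bash
python3 st.py
```

```text
12.15 [0.8475 0.3881 0.4047] q [ 0.356  1.029  0.048  0.012  1.89  -1.69 ] tilt 10.04 az 24.1 F [ 0.1 -0.2  0.2] w 4.833720676525496e-05
```

Request:
{"fn": "arm_command", "kwargs": {
  "rows": [
    [[-0.05,0,0],0],
    [[-0.05,0,0],0],
    [[-0.05,0,0],0],
    [[-0.05,0,0],0],
    [[-0.05,0,0],0]
  ]
}}

```text
time_s: 12.65
ee_pos: [0.8928, 0.4211, 0.3682]
eef_rot: [-0.235, 0.96, 0.029, 0.152]
contact_force: [-0.4, 0.9, 0.5]
width: -0.0001
gripper_force: 0.0
```

Request:
{"fn": "arm_command", "kwargs": {
  "rows": [
    [[-0.05,0,0],0],
    [[-0.05,0,0],0],
    [[-0.05,0,0],0],
    [[-0.05,0,0],0],
    [[-0.05,0,0],0]
  ]
}}

```text
time_s: 13.15
ee_pos: [0.9239, 0.4454, 0.3703]
eef_rot: [-0.232, 0.947, 0.043, 0.219]
contact_force: [0.5, -0.7, 0.2]
width: 0.0001
gripper_force: 0.0
```

```bash
python3 st.py
```

```text
13.15 [0.9239 0.4454 0.3703] q [ 0.379  1.091  0.048  0.024  1.552 -1.667] tilt 25.84 az 24.8 F [ 0.5 -0.7  0.2] w 0.00011436459439985836
```

Request:
{"fn": "arm_command", "kwargs": {
  "rows": [
    [[-0.05,0,0],0],
    [[-0.05,0,0],0],
    [[-0.05,0,0],0],
    [[-0.05,0,0],0]
  ]
}}

```text
time_s: 13.55
ee_pos: [0.9398, 0.4594, 0.3942]
eef_rot: [-0.229, 0.933, 0.054, 0.272]
contact_force: [-0.3, -0.1, -0.2]
width: -0.0002
gripper_force: 0.0
```

Request:
{"fn": "arm_command", "kwargs": {
  "rows": [
    [[-0.05,0,0],0],
    [[-0.05,0,0],0],
    [[-0.05,0,0],0],
    [[-0.05,0,0],0]
  ]
}}

```text
time_s: 13.95
ee_pos: [0.9477, 0.4687, 0.4355]
eef_rot: [-0.225, 0.917, 0.066, 0.324]
contact_force: [0.7, -0.1, -0.2]
width: 0.0003
gripper_force: 0.0
```

```bash
python3 st.py
```

```text
13.95 [0.9477 0.4687 0.4355] q [ 0.389  1.053  0.048  0.033  1.368 -1.659] tilt 38.59 az 25.3 F [ 0.7 -0.1 -0.2] w 0.00028677248610146504
```

```bash
cat > kin.py <<'E'
import numpy as np
from scipy.optimize import least_squares
D=[(.4916,1.5595,1.0917,.62475,.2307),(.1301,1.6546,1.3570,.4732,.394),(.6326,2.0704,.4418,.4862,.0244),(.3172,1.984,.8429,.4645,.1927),(.6183,.8689,1.6549,.7560,.411),
(1.048,.047,2.017,.9034,.3846),(1.029,.048,1.89,.9321,.4047),(1.091,.048,1.552,1.0257,.3703),(1.053,.048,1.368,1.0573,.4355)]
D=np.array(D)
def fk(P,q2,q3,q5):
    r0,h,L1,L2,e,Lt=P;s=q2+q3;t=s+q5
    return r0+L1*np.sin(q2)+L2*np.sin(s)+e*np.cos(s)+Lt*np.sin(t), h+L1*np.cos(q2)+L2*np.cos(s)-e*np.sin(s)+Lt*np.cos(t)
def res(P): a,b=fk(P,*D[:,:3].T);return np.r_[a-D[:,3],b-D[:,4]]
f=least_squares(res,[0,.3,.45,.45,0,.3]);P=f.x
def ik(r,z,tilt,g=(.5,2.,.3)):
    th=np.pi-tilt
    o=least_squares(lambda q:[*(np.array(fk(P,q[0],q[1],th-q[0]-q[1]))-[r,z])],g[:2]);q=o.x
    return np.r_[q,th-q.sum()],np.abs(o.fun).max()
if __name__=='__main__':
    print(np.round(P,4),np.abs(f.fun).max())
    for r,z in [(.595,.045),(.595,.1),(.56,.03),(.53,.14),(.5,.2),(.47,.35),(.53,.03)]:
        for t in (30,38.6): print(r,z,t,np.round(ik(r,z,np.radians(t)),3) if 0 else [np.round(v,3) for v in ik(r,z,np.radians(t))])
E
python3 kin.py
```

```text
[0.0051 0.1975 0.5851 0.4101 0.0421 0.2557] 0.0005213464675151158
0.595 0.045 30 [array([ 0.648,  2.124, -0.154]), np.float64(0.0)]
0.595 0.045 38.6 [array([ 0.68 ,  2.207, -0.419]), np.float64(0.0)]
0.595 0.1 30 [array([ 0.537,  2.096, -0.015]), np.float64(0.0)]
0.595 0.1 38.6 [array([ 0.558,  2.184, -0.274]), np.float64(0.0)]
0.56 0.03 30 [array([ 0.664,  2.213, -0.259]), np.float64(0.0)]
0.56 0.03 38.6 [array([ 0.708,  2.295, -0.535]), np.float64(0.0)]
0.53 0.14 30 [array([0.398, 2.215, 0.005]), np.float64(0.0)]
0.53 0.14 38.6 [array([ 0.419,  2.306, -0.257]), np.float64(0.0)]
0.5 0.2 30 [array([0.242, 2.214, 0.162]), np.float64(0.0)]
0.5 0.2 38.6 [array([ 0.248,  2.307, -0.087]), np.float64(0.0)]
0.47 0.35 30 [array([-0.029,  2.035,  0.613]), np.float64(0.0)]
0.47 0.35 38.6 [array([-0.061,  2.126,  0.403]), np.float64(0.0)]
0.53 0.03 30 [array([ 0.655,  2.285, -0.322]), np.float64(0.0)]
0.53 0.03 38.6 [array([ 0.708,  2.368, -0.608]), np.float64(0.0)]
```

```bash
cat > path.py <<'E'
from h import *
import kin
P=kin.P
def wr_ik(p,R,prev=None):
    z=R[:,2];w=p-P[5]*z;q1=np.arctan2(w[1],w[0]);r=np.hypot(w[0],w[1])
    # shoulder-wrist planar: L1 and forearm (L2 along f, e along u)
    L1=P[2];Lf=np.hypot(P[3],P[4]);ph=np.arctan2(P[4],P[3])
    X=r-P[0];Z=w[2]-P[1];d=np.hypot(X,Z)
    c=(d*d-L1*L1-Lf*Lf)/(2*L1*Lf);b=np.arccos(np.clip(c,-1,1))      # angle between links
    q2=np.arctan2(X,Z)-np.arctan2(Lf*np.sin(b),L1+Lf*np.cos(b));s=q2+b-ph if False else None
    # forearm vector angle from up: s' with L2*sin s+e*cos s = Lf*sin(s+ph')
    q2s=q2; s=q2+b-np.arctan2(P[4],P[3])
    er=np.array([np.cos(q1),np.sin(q1),0]);et=np.array([-er[1],er[0],0]);ez=np.array([0,0,1.])
    f=np.sin(s)*er+np.cos(s)*ez;u=np.cos(s)*er-np.sin(s)*ez
    q5=np.arccos(np.clip(z@f,-1,1));q4=np.arctan2(z@et,z@u)
    if q4<-1.6:q4+=2*np.pi
    bb=np.cos(q4)*u+np.sin(q4)*et;m=-np.sin(q5)*f+np.cos(q5)*bb;l=np.cross(z,m)
    x=R[:,0];q6=np.arctan2(-x@m,x@l)
    return np.array([q1,q2,s-q2,q4,q5,q6])
def plan(tgt,turn=0,n=None,p=None,R=None,show=3):
    s=manip.state()
    if p is None:p=np.array(s['ee_pos']);R=Rn.from_quat(s['eef_rot']).as_matrix()
    d=np.array(tgt)-p;n=n or int(np.ceil(max(np.linalg.norm(d)/.045,abs(turn)/.145,1)))
    out=[];qp=wr_ik(p,R)
    for i in range(n):
        sh=R.T@(d/n);out.append([[round(float(v),4) for v in sh],round(turn/n,4)])
        p=p+d/n;R=R@Rn.from_euler('z',turn/n).as_matrix();q=wr_ik(p,R);dq=np.abs(q-qp).max();qp=q
        if i%show==show-1 or i==n-1: print('   q',np.round(q,2),'max dq',dq.round(2),'p',np.round(p,3))
    for i in range(0,n,5): print(out[i:i+5])
    return p,R
E
python3 - <<'E'
from path import *
s=manip.state();p=np.array(s['ee_pos']);R=Rn.from_quat(s['eef_rot']).as_matrix()
print(np.round(s['joints'],3),np.round(wr_ik(p,R),3))
p,R=plan([.50,-.12,.42],3.14,22)
print('B')
# worm contact
x,y,z=R.T
print('axes',np.round(R,3))
c=np.array([.5947,-.0750,.0204]);ct=c-.011*z
print('contact',ct)
xb=-x # back-down direction when alpha=25
t=ct-.003*xb
pB=t-.05*z
plan(pB,0,20,p,R)
E
```

```text
[ 0.389  1.053  0.048  0.033  1.368 -1.659] [ 0.462  1.05   0.054 -0.013  1.364 -1.592]
   q [ 0.41  0.73  0.73  0.03  1.   -1.22] max dq 0.15 p [0.887 0.388 0.433]
   q [ 0.34  0.56  1.06  0.09  0.85 -0.89] max dq 0.11 p [0.826 0.308 0.431]
   q [ 0.25  0.42  1.31  0.17  0.76 -0.6 ] max dq 0.09 p [0.765 0.228 0.429]
   q [ 0.14  0.29  1.5   0.28  0.72 -0.35] max dq 0.08 p [0.704 0.148 0.427]
   q [-0.    0.19  1.65  0.41  0.73 -0.14] max dq 0.07 p [0.642 0.067 0.425]
   q [-0.18  0.1   1.76  0.54  0.79  0.04] max dq 0.07 p [ 0.581 -0.013  0.423]
   q [-0.41  0.04  1.83  0.64  0.89  0.22] max dq 0.08 p [ 0.52  -0.093  0.421]
   q [-0.49  0.03  1.84  0.67  0.94  0.29] max dq 0.08 p [ 0.5  -0.12  0.42]
[[[0.0244, -0.0145, -0.0181], 0.1427], [[0.022, -0.0179, -0.0181], 0.1427], [[0.0193, -0.0208, -0.0181], 0.1427], [[0.0161, -0.0233, -0.0181], 0.1427], [[0.0126, -0.0254, -0.0181], 0.1427]]
[[[0.0089, -0.0269, -0.0181], 0.1427], [[0.005, -0.0279, -0.0181], 0.1427], [[0.001, -0.0284, -0.0181], 0.1427], [[-0.0031, -0.0282, -0.0181], 0.1427], [[-0.0071, -0.0275, -0.0181], 0.1427]]
[[[-0.010
[... 1143 characters left out ...]
-0.0082, -0.0004, 0.0158], 0.0], [[-0.0082, -0.0004, 0.0158], 0.0], [[-0.0082, -0.0004, 0.0158], 0.0], [[-0.0082, -0.0004, 0.0158], 0.0], [[-0.0082, -0.0004, 0.0158], 0.0]]
[[[-0.0082, -0.0004, 0.0158], 0.0], [[-0.0082, -0.0004, 0.0158], 0.0], [[-0.0082, -0.0004, 0.0158], 0.0], [[-0.0082, -0.0004, 0.0158], 0.0], [[-0.0082, -0.0004, 0.0158], 0.0]]
[[[-0.0082, -0.0004, 0.0158], 0.0], [[-0.0082, -0.0004, 0.0158], 0.0], [[-0.0082, -0.0004, 0.0158], 0.0], [[-0.0082, -0.0004, 0.0158], 0.0], [[-0.0082, -0.0004, 0.0158], 0.0]]
[[[-0.0082, -0.0004, 0.0158], 0.0], [[-0.0082, -0.0004, 0.0158], 0.0], [[-0.0082, -0.0004, 0.0158], 0.0], [[-0.0082, -0.0004, 0.0158], 0.0], [[-0.0082, -0.0004, 0.0158], 0.0]]
```

```bash
sed -i "s/^D=np.array(D)/D=np.array(D);D[:,3]=np.sqrt(D[:,3]**2-.0659**2)/" kin.py
sed -i "s/q1=np.arctan2(w\[1\],w\[0\]);r=np.hypot(w\[0\],w\[1\])/r=np.hypot(w[0],w[1]);q1=np.arctan2(w[1],w[0])-np.arcsin(.0659\/r);r=np.sqrt(r*r-.0659**2)/" path.py
python3 - <<'E'
from path import *
print(np.round(P,4),np.abs(kin.f.fun).max())
s=manip.state();p=np.array(s['ee_pos']);R=Rn.from_quat(s['eef_rot']).as_matrix()
print(np.round(s['joints'],3),np.round(wr_ik(p,R),3))
import io,contextlib
b=io.StringIO()
p,R=plan([.50,-.12,.42],3.14,22,show=7)
print('B');x,y,z=R.T
ct=np.array([.5947,-.0750,.0204])-.011*z
plan(ct+.003*x-.05*z,0,20,p,R)
E
```

```text
[0.     0.1974 0.5869 0.4109 0.0431 0.2561] 0.0003813652136729351
[ 0.389  1.053  0.048  0.033  1.368 -1.659] [ 0.389  1.047  0.063  0.033  1.36  -1.659]
   q [ 0.22  0.51  1.15  0.19  0.83 -0.92] max dq 0.09 p [0.805 0.281 0.431]
   q [-0.08  0.22  1.6   0.46  0.77 -0.38] max dq 0.07 p [0.663 0.094 0.426]
   q [-0.57  0.04  1.83  0.68  0.99  0.07] max dq 0.08 p [ 0.52  -0.093  0.421]
   q [-0.65  0.03  1.84  0.7   1.04  0.14] max dq 0.08 p [ 0.5  -0.12  0.42]
[[[0.0244, -0.0145, -0.0181], 0.1427], [[0.022, -0.0179, -0.0181], 0.1427], [[0.0193, -0.0208, -0.0181], 0.1427], [[0.0161, -0.0233, -0.0181], 0.1427], [[0.0126, -0.0254, -0.0181], 0.1427]]
[[[0.0089, -0.0269, -0.0181], 0.1427], [[0.005, -0.0279, -0.0181], 0.1427], [[0.001, -0.0284, -0.0181], 0.1427], [[-0.0031, -0.0282, -0.0181], 0.1427], [[-0.0071, -0.0275, -0.0181], 0.1427]]
[[[-0.0109, -0.0262, -0.0181], 0.1427], [[-0.0145, -0.0244, -0.0181], 0.1427], [[-0.0178, -0.0221, -0.0181], 0.1427], [[-0.0208, -0.0193, -0.0181], 0.1427], [[-0.0233, -0.0161, -0.0181], 0.1427]]
[[[-0.0254, -0.0127, -0.0181], 0.1427], [[-0.0269, -0.0089
[... 776 characters left out ...]
-0.0082, -0.0004, 0.0158], 0.0], [[-0.0082, -0.0004, 0.0158], 0.0], [[-0.0082, -0.0004, 0.0158], 0.0], [[-0.0082, -0.0004, 0.0158], 0.0], [[-0.0082, -0.0004, 0.0158], 0.0]]
[[[-0.0082, -0.0004, 0.0158], 0.0], [[-0.0082, -0.0004, 0.0158], 0.0], [[-0.0082, -0.0004, 0.0158], 0.0], [[-0.0082, -0.0004, 0.0158], 0.0], [[-0.0082, -0.0004, 0.0158], 0.0]]
[[[-0.0082, -0.0004, 0.0158], 0.0], [[-0.0082, -0.0004, 0.0158], 0.0], [[-0.0082, -0.0004, 0.0158], 0.0], [[-0.0082, -0.0004, 0.0158], 0.0], [[-0.0082, -0.0004, 0.0158], 0.0]]
[[[-0.0082, -0.0004, 0.0158], 0.0], [[-0.0082, -0.0004, 0.0158], 0.0], [[-0.0082, -0.0004, 0.0158], 0.0], [[-0.0082, -0.0004, 0.0158], 0.0], [[-0.0082, -0.0004, 0.0158], 0.0]]
```

Request:
{"fn": "arm_command", "kwargs": {
  "rows": [
    [[0.0244,-0.0145,-0.018],0.1427],
    [[0.022,-0.018,-0.018],0.1427],
    [[0.0193,-0.021,-0.018],0.1427],
    [[0.016,-0.0233,-0.018],0.1427],
    [[0.0126,-0.0254,-0.018],0.1427]
  ]
}}

```text
time_s: 14.45
ee_pos: [0.8677, 0.346, 0.438]
eef_rot: [0.071, 0.941, 0.163, 0.287]
contact_force: [1.3, -0.3, 0.5]
width: 0.0003
gripper_force: 0.0
```

Request:
{"fn": "arm_command", "kwargs": {
  "rows": [
    [[0.009,-0.027,-0.018],0.1427],
    [[0.005,-0.028,-0.018],0.1427],
    [[0.001,-0.0284,-0.018],0.1427],
    [[-0.003,-0.028,-0.018],0.1427],
    [[-0.007,-0.0275,-0.018],0.1427]
  ]
}}

```text
time_s: 14.95
ee_pos: [0.7755, 0.2058, 0.4386]
eef_rot: [0.396, 0.857, 0.253, 0.212]
contact_force: [1.2, 0.0, -0.2]
width: 0.0001
gripper_force: 0.0
```

Request:
{"fn": "arm_command", "kwargs": {
  "rows": [
    [[-0.011,-0.026,-0.018],0.1427],
    [[-0.0145,-0.0244,-0.018],0.1427],
    [[-0.018,-0.022,-0.018],0.1427],
    [[-0.021,-0.0193,-0.018],0.1427],
    [[-0.0233,-0.016,-0.018],0.1427]
  ]
}}

```text
time_s: 15.45
ee_pos: [0.6837, 0.0653, 0.4398]
eef_rot: [0.67, 0.665, 0.311, 0.11]
contact_force: [1.0, -0.9, 0.3]
width: -0.0002
gripper_force: 0.0
```

Request:
{"fn": "arm_command", "kwargs": {
  "rows": [
    [[-0.0254,-0.0127,-0.018],0.1427],
    [[-0.027,-0.009,-0.018],0.1427],
    [[-0.028,-0.005,-0.018],0.1427],
    [[-0.0284,-0.001,-0.018],0.1427],
    [[-0.028,0.003,-0.018],0.1427]
  ]
}}

```text
time_s: 15.95
ee_pos: [0.5914, -0.0751, 0.4407]
eef_rot: [0.86, 0.389, 0.33, -0.005]
contact_force: [0.2, -0.6, 0.6]
width: -0.0004
gripper_force: 0.0
```

```bash
python3 st.py
cat > goworm.py <<'E'
from path import *
W=np.array([.5947,-.0750,.0204])
def tgt(R,c,back,lift=0):
    # contact at tool-x = c (x back-down, alpha 205) ; back along -z
    x,y,z=R.T; return W-.011*z-c*x-back*z
E
python3 - <<'E'
from goworm import *
s=manip.state();p=np.array(s['ee_pos']);R=Rn.from_quat(s['eef_rot']).as_matrix();print('q pred',np.round(wr_ik(p,R),3))
a=np.degrees(np.arctan2(R[1,0],R[0,0]));print('x az',a)
# target turn so x lies in the lean plane, backward
z=R[:,2];back=np.array([-.8870,-.4620,0]);xb=back-(back@z)*z;xb/=np.linalg.norm(xb)
turn=np.arctan2(xb@R[:,1],xb@R[:,0]);turn+=2*np.pi*(turn<0);print('turn',turn)
R2=R@Rn.from_euler('z',turn).as_matrix();print(np.round(R2,3))
plan(tgt(R2,.003,.05),turn,24)
E
```

```text
15.95 [ 0.5914 -0.0751  0.4407] q [-0.449  0.129  1.678  0.626  0.97   0.005] tilt 38.54 az 25.2 F [ 0.2 -0.6  0.6] w -0.00035390984598468553
q pred [-0.45   0.129  1.679  0.627  0.97   0.004]
x az 54.27782570874801
turn 3.500131497134572
[[-0.685 -0.462  0.564]
 [-0.379  0.886  0.265]
 [-0.622 -0.032 -0.782]]
   q [-0.46  0.16  1.77  0.68  0.88  0.35] max dq 0.11 p [ 0.588 -0.077  0.394]
   q [-0.46  0.19  1.85  0.75  0.8   0.67] max dq 0.11 p [ 0.584 -0.079  0.348]
   q [-0.47  0.24  1.92  0.85  0.72  0.98] max dq 0.1 p [ 0.581 -0.081  0.302]
   q [-0.48  0.3   1.99  0.97  0.64  1.25] max dq 0.09 p [ 0.577 -0.083  0.255]
   q [-0.49  0.37  2.05  1.12  0.58  1.49] max dq 0.08 p [ 0.573 -0.084  0.209]
   q [-0.49  0.44  2.1   1.31  0.54  1.7 ] max dq 0.07 p [ 0.57  -0.086  0.163]
   q [-0.5   0.53  2.14  1.52  0.53  1.89] max dq 0.07 p [ 0.566 -0.088  0.116]
   q [-0.51  0.63  2.17  1.73  0.54  2.08] max dq 0.07 p [ 0.562 -0.09   0.07 ]
[[[-0.0098, -0.0042, 0.0112], np.float64(0.1458)], [[-0.0103, -0.0028, 0.0112], np.float64(0.1458)], [[-0.0106, -0.0012, 0.0112], np.float64(0.1458)]
[... 319 characters left out ...]
112], np.float64(0.1458)]]
[[[-0.0053, 0.0093, 0.0112], np.float64(0.1458)], [[-0.0039, 0.01, 0.0112], np.float64(0.1458)], [[-0.0024, 0.0104, 0.0112], np.float64(0.1458)], [[-0.0009, 0.0107, 0.0112], np.float64(0.1458)], [[0.0007, 0.0107, 0.0112], np.float64(0.1458)]]
[[[0.0022, 0.0105, 0.0112], np.float64(0.1458)], [[0.0037, 0.01, 0.0112], np.float64(0.1458)], [[0.0051, 0.0094, 0.0112], np.float64(0.1458)], [[0.0065, 0.0085, 0.0112], np.float64(0.1458)], [[0.0076, 0.0075, 0.0112], np.float64(0.1458)]]
[[[0.0086, 0.0063, 0.0112], np.float64(0.1458)], [[0.0095, 0.005, 0.0112], np.float64(0.1458)], [[0.0101, 0.0036, 0.0112], np.float64(0.1458)], [[0.0105, 0.0021, 0.0112], np.float64(0.1458)]]
```

Run:
```python
from goworm import *
s=manip.state();R=Rn.from_quat(s['eef_rot']).as_matrix()
p,R1=plan([.5,-.122,.42],0.84,6,show=10)
R2=R1@Rn.from_euler('z',2.66).as_matrix()
print('mid clearance'); t=tgt(R2,.003,.05)
plan(t,2.66,19,p,R1,show=4)
```

```text
q [-0.65  0.03  1.84  0.7   1.04  0.61] max dq 0.1 p [ 0.5   -0.122  0.42 ]
[[[-0.0145, -0.0057, -0.008], 0.14], [[-0.0151, -0.0036, -0.008], 0.14], [[-0.0155, -0.0014, -0.008], 0.14], [[-0.0155, 0.0007, -0.008], 0.14], [[-0.0153, 0.0029, -0.008], 0.14]]
[[[-0.0147, 0.005, -0.008], 0.14]]
mid clearance
   q [-0.62  0.11  1.96  0.79  0.88  1.04] max dq 0.1 p [ 0.513 -0.115  0.346]
   q [-0.59  0.22  2.05  0.94  0.72  1.41] max dq 0.09 p [ 0.526 -0.109  0.273]
   q [-0.56  0.35  2.12  1.17  0.61  1.7 ] max dq 0.07 p [ 0.539 -0.102  0.199]
   q [-0.53  0.51  2.16  1.48  0.54  1.92] max dq 0.08 p [ 0.553 -0.095  0.125]
   q [-0.51  0.63  2.17  1.73  0.54  2.08] max dq 0.08 p [ 0.562 -0.09   0.07 ]
[[[-0.0079, 0.0035, 0.0167], 0.14], [[-0.0073, 0.0045, 0.0167], 0.14], [[-0.0066, 0.0055, 0.0167], 0.14], [[-0.0058, 0.0064, 0.0167], 0.14], [[-0.0048, 0.0071, 0.0167], 0.14]]
[[[-0.0038, 0.0077, 0.0167], 0.14], [[-0.0027, 0.0082, 0.0167], 0.14], [[-0.0015, 0.0085, 0.0167], 0.14], [[-0.0003, 0.0086, 0.0167], 0.14], [[0.0009, 0.0085, 0.0167], 0.14]]
[[[0.0021, 0.0083, 0.0167], 0.14], [[0.0032, 0.008, 0.0167], 0.14], [[0.0043, 0.0074, 0.0167], 0.14], [[0.0053, 0.0068, 0.0167], 0.14], [[0.0062, 0.006, 0.0167], 0.14]]
[[[0.007, 0.005, 0.0167], 0.14], [[0.0076, 0.004, 0.0167], 0.14], [[0.0081, 0.0029, 0.0167], 0.14], [[0.0084, 0.0018, 0.0167], 0.14]]
```

Request:
{"fn": "arm_command", "kwargs": {
  "rows": [
    [[-0.0145,-0.0057,-0.008],0.14],
    [[-0.015,-0.0036,-0.008],0.14],
    [[-0.0155,-0.0014,-0.008],0.14],
    [[-0.0155,0.0007,-0.008],0.14],
    [[-0.0153,0.003,-0.008],0.14]
  ]
}}

```text
time_s: 16.45
ee_pos: [0.5156, -0.114, 0.4234]
eef_rot: [0.941, 0.071, 0.308, -0.117]
contact_force: [0.4, 0.2, -0.6]
width: -0.0001
gripper_force: 0.0
```

Request:
{"fn": "arm_command", "kwargs": {
  "rows": [
    [[-0.0147,0.005,-0.008],0.14],
    [[-0.008,0.0035,0.0167],0.14],
    [[-0.0073,0.0045,0.0167],0.14],
    [[-0.0066,0.0055,0.0167],0.14],
    [[-0.0058,0.0064,0.0167],0.14]
  ]
}}

```text
time_s: 16.95
ee_pos: [0.5141, -0.1151, 0.3458]
eef_rot: [0.909, -0.256, 0.249, -0.216]
contact_force: [0.8, 0.1, -0.7]
width: -0.0001
gripper_force: 0.0
```

Request:
{"fn": "arm_command", "kwargs": {
  "rows": [
    [[-0.0048,0.007,0.0167],0.14],
    [[-0.0038,0.0077,0.0167],0.14],
    [[-0.0027,0.0082,0.0167],0.14],
    [[-0.0015,0.0085,0.0167],0.14],
    [[-0.0003,0.0086,0.0167],0.14]
  ]
}}

```text
time_s: 17.45
ee_pos: [0.5306, -0.1068, 0.2535]
eef_rot: [0.766, -0.552, 0.16, -0.288]
contact_force: [0.5, -0.3, 0.5]
width: -0.0003
gripper_force: 0.0
```

Request:
{"fn": "arm_command", "kwargs": {
  "rows": [
    [[0.0009,0.0085,0.0167],0.14],
    [[0.002,0.0083,0.0167],0.14],
    [[0.0032,0.008,0.0167],0.14],
    [[0.0043,0.0074,0.0167],0.14],
    [[0.0053,0.0068,0.0167],0.14]
  ]
}}

```text
time_s: 17.95
ee_pos: [0.547, -0.0986, 0.1614]
eef_rot: [-0.53, 0.782, -0.051, 0.325]
contact_force: [1.1, -0.8, -0.5]
width: 0.0001
gripper_force: 0.0
```

```bash
python3 st.py
python3 - <<'E'
from goworm import *
s=manip.state();R=Rn.from_quat(s['eef_rot']).as_matrix();print(np.round(R,3))
z=R[:,2];back=np.array([-.8870,-.4620,0]);xb=back-(back@z)*z;xb/=np.linalg.norm(xb)
turn=float(np.arctan2(xb@R[:,1],xb@R[:,0]));print('turn',turn)
R2=R@Rn.from_euler('z',turn).as_matrix()
plan(tgt(R2,.003,.03),turn,6)
for n in ('scene','top'):
    im,d=manip.get_image(n);cv2.imwrite(f'pics/{n}9.png',im)
E
```

```text
17.95 [ 0.547  -0.0986  0.1614] q [-0.542  0.43   2.139  1.318  0.563  1.822] tilt 38.46 az 25.1 F [ 1.1 -0.8 -0.5] w 7.668478653572529e-05
[[-0.227 -0.795  0.563]
 [-0.862  0.433  0.264]
 [-0.454 -0.425 -0.783]]
turn 0.699972108442912
   q [-0.51  0.55  2.16  1.56  0.53  1.92] max dq 0.08 p [ 0.56  -0.092  0.108]
   q [-0.49  0.67  2.16  1.79  0.53  2.03] max dq 0.07 p [ 0.574 -0.085  0.054]
[[[0.0051, 0.0051, 0.0171], 0.1167], [[0.0057, 0.0044, 0.0171], 0.1167], [[0.0061, 0.0037, 0.0171], 0.1167], [[0.0065, 0.003, 0.0171], 0.1167], [[0.0068, 0.0022, 0.0171], 0.1167]]
[[[0.007, 0.0014, 0.0171], 0.1167]]
```

Request:
{"fn": "arm_command", "kwargs": {
  "rows": [
    [[0.005,0.005,0.017],0.1167],
    [[0.0057,0.0044,0.017],0.1167],
    [[0.006,0.0037,0.017],0.1167],
    [[0.0065,0.003,0.017],0.1167],
    [[0.0068,0.0022,0.017],0.1167]
  ]
}}

```text
time_s: 18.55
ee_pos: [0.5696, -0.0871, 0.0735]
eef_rot: [-0.285, 0.9, 0.044, 0.327]
contact_force: [0.1, 0.6, -0.3]
width: 0.0002
gripper_force: 0.0
```

Request:
{"fn": "arm_command", "kwargs": {
  "rows": [
    [[0.007,0.0014,0.017],0.1167],
    [[0,0,0.012],0],
    [[0,0,0.008],0],
    [[0,0,0.003],0],
    [[0,0,0],0]
  ]
}}

```text
time_s: 19.05
ee_pos: [0.5865, -0.0783, 0.0376]
eef_rot: [-0.233, 0.915, 0.063, 0.324]
contact_force: [-0.4, -0.1, 0.6]
width: 0.0
gripper_force: 0.0
```

```bash
cat > rel.py <<'E'
from goworm import *
s=manip.state();R=Rn.from_quat(s['eef_rot']).as_matrix();p=np.array(s['ee_pos'])
x,y,z=R.T;d=p-(W-.011*z)
print(s['time_s'],'c',round(float(-d@x)*1e3,2),'y',round(float(d@y)*1e3,2),'press',round(float(d@z)*1e3,2),'F tool',np.round(R.T@np.array(s['contact_force']),1),'T',np.round(s['torque'],2))
E
python3 st.py;python3 rel.py
```

```text
19.05 [ 0.5865 -0.0783  0.0376] q [-0.461  0.707  2.134  1.844  0.532  1.989] tilt 38.49 az 25.3 F [-0.4 -0.1  0.6] w 4.2260451306055725e-06
19.05 c 3.8 y 0.33 press -7.97 F tool [-0.1  0.  -0.7] T [-0.11  0.34 -0.  ]
```

Request:
{"fn": "arm_command", "kwargs": {
  "rows": [
    [[0,0,0.004],0],
    [[0,0,0.003],0],
    [[0,0,0],0]
  ]
}}

```text
time_s: 19.35
ee_pos: [0.5903, -0.0766, 0.032]
eef_rot: [-0.232, 0.915, 0.063, 0.324]
contact_force: [-3.1, -1.7, 6.2]
width: -0.0002
gripper_force: 3.3
```

Request:
{"fn": "arm_command", "kwargs": {
  "rows": [
    [[0,0,0.0015],0],
    [[0,0,0],0]
  ]
}}

```text
time_s: 19.55
ee_pos: [0.5906, -0.0764, 0.0317]
eef_rot: [-0.232, 0.915, 0.063, 0.324]
contact_force: [-13.6, -5.2, 20.6]
width: -0.0002
gripper_force: 12.5
```

```bash
python3 rel.py
```

```text
19.55 c 3.67 y 0.24 press -0.51 F tool [ -1.6   1.  -25.2] T [0.06 0.25 0.15]
```

Request:
{"fn": "arm_command", "kwargs": {
  "rows": [
    [[-0.001,0,-0.0005],0],
    [[-0.002,0,0],0],
    [[-0.002,0,0],0]
  ]
}}

```text
time_s: 19.85
ee_pos: [0.5935, -0.0746, 0.0336]
eef_rot: [-0.232, 0.916, 0.063, 0.322]
contact_force: [-7.1, -5.1, 1.5]
width: 0.0001
gripper_force: 3.2
```

Request:
{"fn": "arm_command", "kwargs": {
  "rows": [
    [[-0.002,0,0],0],
    [[-0.001,0,0],0]
  ]
}}

```text
time_s: 20.05
ee_pos: [0.5962, -0.0731, 0.0358]
eef_rot: [-0.232, 0.915, 0.063, 0.323]
contact_force: [-0.0, 0.1, 0.0]
width: -0.0003
gripper_force: 0.2
```

```bash
python3 rel.py
```

```text
20.05 c 11.31 y 0.5 press 0.31 F tool [-0.   0.1 -0. ] T [-0.09  0.32 -0.01]
```

Request:
{"fn": "arm_command", "kwargs": {
  "rows": [
    [[0.004,0,-0.005],0],
    [[0.0075,0,0],0],
    [[0,0,0.0042],0],
    [[0,0,0],0]
  ]
}}

```text
time_s: 20.45
ee_pos: [0.5877, -0.0777, 0.0287]
eef_rot: [-0.232, 0.915, 0.064, 0.323]
contact_force: [-1.8, -1.0, 1.0]
width: 0.0002
gripper_force: 0.9
```

```bash
python3 rel.py
```

```text
20.45 c -0.68 y 0.57 press -0.22 F tool [ 0.9 -0.1 -2.1] T [-0.33  0.46 -0.04]
```

Request:
{"fn": "arm_command", "kwargs": {
  "rows": [
    [[0,0,0.0006],0],
    [[-0.002,0,0.0001],0]
  ]
}}

```text
time_s: 20.65
ee_pos: [0.5889, -0.077, 0.0295]
eef_rot: [-0.232, 0.916, 0.063, 0.322]
contact_force: [-8.6, -6.1, 1.4]
width: 0.0001
gripper_force: 3.7
```

Request:
{"fn": "arm_command", "kwargs": {
  "rows": [
    [[-0.002,0,0.0001],0],
    [[-0.002,0,0.0001],0]
  ]
}}

```text
time_s: 20.85
ee_pos: [0.5917, -0.0755, 0.0319]
eef_rot: [-0.232, 0.916, 0.063, 0.322]
contact_force: [-8.8, -5.9, 2.9]
width: 0.0
gripper_force: 4.8
```

Request:
{"fn": "arm_command", "kwargs": {
  "rows": [
    [[-0.002,0,0.0001],0],
    [[-0.002,0,0.0001],0]
  ]
}}

```text
time_s: 21.05
ee_pos: [0.5946, -0.0739, 0.0344]
eef_rot: [-0.232, 0.916, 0.063, 0.322]
contact_force: [-6.7, -5.6, 2.7]
width: -0.0001
gripper_force: 3.5
```

```bash
python3 rel.py
```

```text
21.05 c 9.03 y 0.54 press 0.26 F tool [ 5.1 -1.9 -7.4] T [-0.66  1.11 -0.13]
```

Request:
{"fn": "arm_command", "kwargs": {
  "rows": [
    [[0.003,0,-0.005],0],
    [[0.0075,0,0],0],
    [[0,0,0.0042],0],
    [[-0.001,0,0.0004],0]
  ]
}}

```text
time_s: 21.45
ee_pos: [0.588, -0.0776, 0.0285]
eef_rot: [-0.232, 0.916, 0.063, 0.322]
contact_force: [-11.9, -6.4, 6.1]
width: 0.0002
gripper_force: 6.6
```

Request:
{"fn": "arm_command", "kwargs": {
  "rows": [
    [[-0.002,0,0.0001],0],
    [[-0.002,0,0.0001],0],
    [[-0.002,0,0.0001],0],
    [[-0.002,0,0.0001],0],
    [[-0.0015,0,0],0]
  ]
}}

```text
time_s: 21.95
ee_pos: [0.5948, -0.0739, 0.0344]
eef_rot: [-0.232, 0.916, 0.063, 0.322]
contact_force: [-8.2, -5.0, 3.5]
width: -0.0001
gripper_force: 3.9
```

```bash
python3 rel.py
python3 - <<'E'
from h import *
im,d=manip.get_image('top');cv2.imwrite('pics/top10.png',im)
E
```

```text
21.95 c 9.18 y 0.43 press 0.34 F tool [ 5.4 -0.7 -8.6] T [-0.68  0.95 -0.07]
```

Request:
{"fn": "arm_command", "kwargs": {
  "rows": [
    [[0.003,0,-0.005],0],
    [[0.0075,0,0],0],
    [[0,0,0.0042],0],
    [[-0.001,0,0.0004],0]
  ]
}}

```text
time_s: 22.4
ee_pos: [0.5881, -0.0776, 0.0285]
eef_rot: [-0.232, 0.916, 0.063, 0.322]
contact_force: [-12.4, -7.7, 8.0]
width: -0.0001
gripper_force: 7.2
```

Request:
{"fn": "arm_command", "kwargs": {
  "rows": [
    [[-0.002,0,0.0001],0],
    [[-0.002,0,0.0001],0],
    [[-0.002,0,0.0001],0],
    [[-0.002,0,0.0001],0],
    [[-0.0015,0,0],0]
  ]
}}

```text
time_s: 22.9
ee_pos: [0.5948, -0.0739, 0.0344]
eef_rot: [-0.232, 0.916, 0.063, 0.322]
contact_force: [-7.7, -4.5, 3.9]
width: 0.0001
gripper_force: 4.3
```

Request:
{"fn": "arm_command", "kwargs": {
  "rows": [
    [[0.003,0,-0.005],0],
    [[0.0075,0,0],0],
    [[0,0,0.0042],0],
    [[-0.001,0,0.0004],0]
  ]
}}

```text
time_s: 23.3
ee_pos: [0.588, -0.0775, 0.0284]
eef_rot: [-0.232, 0.916, 0.063, 0.322]
contact_force: [-12.1, -7.7, 8.6]
width: -0.0001
gripper_force: 7.7
```

Request:
{"fn": "arm_command", "kwargs": {
  "rows": [
    [[-0.002,0,0.0001],0],
    [[-0.002,0,0.0001],0],
    [[-0.002,0,0.0001],0],
    [[-0.002,0,0.0001],0],
    [[-0.0015,0,0],0]
  ]
}}

```text
time_s: 23.8
ee_pos: [0.5947, -0.0739, 0.0342]
eef_rot: [-0.232, 0.916, 0.063, 0.322]
contact_force: [-8.6, -5.6, 4.2]
width: 0.0002
gripper_force: 4.6
```

```bash
python3 rel.py
python3 - <<'E'
from h import *
im,d=manip.get_image('top');cv2.imwrite('pics/top11.png',im)
cm=manip.camera_model('top')
a=np.array([.887,.462]);n=np.array([-.462,.887]);m=np.array([.6359,-.0491])
def prof(g,f,ts):
    uv=px(cm,[f(t) for t in ts]).astype(np.float32);return cv2.remap(g,uv[:,0].reshape(1,-1),uv[:,1].reshape(1,-1),1)[0].astype(int).tolist()
ys=np.arange(-14,-46,-1);print(ys.tolist())
for k in (8,10,11):
    g=cv2.cvtColor(cv2.imread(f'pics/top{k}.png'),cv2.COLOR_BGR2GRAY).astype(np.float32)
    for x in (-38,-33,-28,-22,-16): print(k,x,prof(g,lambda y:[*(m+a*x/1e3+n*y/1e3),.026],ys))
E
```

```text
23.8 c 9.01 y 0.49 press 0.44 F tool [ 5.5 -1.1 -9.6] T [-0.69  1.12 -0.08]
[-14, -15, -16, -17, -18, -19, -20, -21, -22, -23, -24, -25, -26, -27, -28, -29, -30, -31, -32, -33, -34, -35, -36, -37, -38, -39, -40, -41, -42, -43, -44, -45]
8 -38 [121, 132, 142, 147, 148, 149, 149, 150, 151, 151, 161, 179, 197, 215, 233, 235, 233, 218, 193, 163, 168, 170, 168, 162, 158, 159, 160, 158, 148, 137, 134, 133]
8 -33 [151, 151, 151, 151, 151, 150, 150, 150, 151, 151, 151, 151, 151, 151, 151, 161, 177, 204, 225, 237, 239, 239, 240, 240, 240, 237, 225, 210, 185, 163, 144, 136]
8 -28 [147, 146, 146, 146, 147, 149, 147, 146, 146, 146, 147, 147, 148, 148, 148, 147, 149, 160, 182, 215, 231, 234, 236, 232, 234, 234, 221, 203, 181, 160, 142, 135]
8 -22 [77, 76, 75, 83, 95, 105, 110, 114, 116, 117, 119, 124, 135, 144, 148, 149, 150, 150, 149, 150, 169, 198, 230, 233, 237, 239, 239, 239, 228, 212, 194, 168]
8 -16 [145, 137, 128, 125, 123, 123, 121, 120, 118, 116, 117, 128, 138, 147, 149, 150, 151, 151, 151, 151, 151, 151, 151, 151, 151, 186, 216, 237, 211, 186, 158, 121]
10 -38 [103, 119, 140, 150, 153, 
[... 944 characters left out ...]
51, 150, 148, 148, 148, 148]
11 -33 [166, 164, 165, 166, 167, 167, 168, 168, 168, 168, 168, 168, 168, 168, 168, 177, 191, 216, 234, 244, 239, 238, 242, 238, 233, 218, 190, 169, 156, 151, 149, 148]
11 -28 [167, 167, 167, 167, 167, 168, 167, 167, 167, 167, 168, 168, 167, 167, 167, 168, 172, 189, 213, 238, 245, 246, 247, 243, 238, 226, 198, 173, 156, 151, 148, 147]
11 -22 [102, 108, 114, 122, 127, 129, 129, 129, 133, 143, 152, 157, 160, 161, 162, 162, 163, 164, 162, 161, 176, 202, 232, 235, 235, 230, 220, 209, 187, 169, 155, 150]
11 -16 [162, 157, 152, 148, 144, 140, 137, 134, 137, 147, 158, 163, 165, 167, 167, 167, 167, 167, 167, 167, 168, 168, 168, 168, 168, 198, 221, 233, 196, 159, 126, 102]
```

Request:
{"fn": "arm_command", "kwargs": {
  "rows": [
    [[0.003,0,-0.005],0],
    [[0.0075,0,0],0],
    [[0,0,0.0042],0],
    [[-0.001,0,0.0003],0]
  ]
}}

```text
time_s: 24.25
ee_pos: [0.588, -0.0776, 0.0285]
eef_rot: [-0.232, 0.916, 0.063, 0.322]
contact_force: [-10.6, -7.2, 6.6]
width: -0.0002
gripper_force: 6.6
```

Request:
{"fn": "arm_command", "kwargs": {
  "rows": [
    [[-0.002,0,0.0001],0],
    [[-0.002,0,0.0001],0],
    [[-0.002,0,0.0001],0],
    [[-0.002,0,0.0001],0],
    [[-0.0015,0,0],0]
  ]
}}

```text
time_s: 24.75
ee_pos: [0.5948, -0.074, 0.0343]
eef_rot: [-0.232, 0.916, 0.063, 0.322]
contact_force: [-8.3, -5.9, 3.2]
width: -0.0002
gripper_force: 4.2
```

Request:
{"fn": "arm_command", "kwargs": {
  "rows": [
    [[0.003,0,-0.005],0],
    [[0.0075,0,0],0],
    [[0,0,0.0042],0],
    [[-0.001,0,0.0003],0]
  ]
}}

```text
time_s: 25.15
ee_pos: [0.588, -0.0775, 0.0285]
eef_rot: [-0.232, 0.916, 0.063, 0.322]
contact_force: [-11.0, -6.5, 6.0]
width: -0.0002
gripper_force: 6.1
```

Request:
{"fn": "arm_command", "kwargs": {
  "rows": [
    [[-0.002,0,0.0001],0],
    [[-0.002,0,0.0001],0],
    [[-0.002,0,0.0001],0],
    [[-0.002,0,0.0001],0],
    [[-0.0015,0,0],0]
  ]
}}

```text
time_s: 25.65
ee_pos: [0.5948, -0.074, 0.0343]
eef_rot: [-0.232, 0.916, 0.063, 0.322]
contact_force: [-7.2, -6.1, 2.6]
width: -0.0003
gripper_force: 3.7
```

```bash
cat > jaw.py <<'E'
from h import *
import sys
cm=manip.camera_model('top')
if len(sys.argv)>2: 
    im,d=manip.get_image('top');cv2.imwrite(f'pics/top{sys.argv[1]}.png',im)
a=np.array([.887,.462]);n=np.array([-.462,.887]);m=np.array([.6359,-.0491])
def prof(g,f,ts):
    uv=px(cm,[f(t) for t in ts]).astype(np.float32);return cv2.remap(g,uv[:,0].reshape(1,-1),uv[:,1].reshape(1,-1),1)[0].astype(float)
def cross(ts,v,lo,hi):
    l=(v[0]+v[-1])/2;k=np.where(np.diff(np.sign(v-l)))[0]
    return [round(float(ts[i]+(l-v[i])/(v[i+1]-v[i])*(ts[i+1]-ts[i])),2) for i in k]
for k in [8,10,11]+([int(sys.argv[1])] if len(sys.argv)>1 else []):
    g=cv2.cvtColor(cv2.imread(f'pics/top{k}.png'),cv2.COLOR_BGR2GRAY).astype(np.float32)
    o=[]
    for x in (-33,-30,-27): t=np.arange(-36,-45.1,-.5);o.append(cross(t,prof(g,lambda y:[*(m+a*x/1e3+n*y/1e3),.026],t),0,0))
    o.append('in')
    for x in (-20,-18,-16,-14): t=np.arange(-21,-28.1,-.5);o.append(cross(t,prof(g,lambda y:[*(m+a*x/1e3+n*y/1e3),.026],t),0,0))
    o.append('fix out')
    for x in (-35,-30,-25): t=np.arange(36,52.1,1);o.append(cross(t,prof(g,lambda y:[*(m+a*x/1e3+n*y/1e3),.026],t),0,0))
    o.append('fixed in')
    for x in (-20,-18,-16): t=np.arange(12,28.1,.5);o.append(cross(t,prof(g,lambda y:[*(m+a*x/1e3+n*y/1e3),.026],t),0,0))
    print(k,o)
E
python3 rel.py; python3 jaw.py 12 s
```

```text
25.65 c 9.04 y 0.34 press 0.35 F tool [ 5.6 -2.1 -7.7] T [-0.81  1.11 -0.27]
8 [[-41.9], [-41.73], [-42.08], 'in', [-25.07], [-25.39], [-25.62], [-25.51], 'fix out', [45.07], [45.2], [45.12], 'fixed in', [20.78], [20.49], [20.52]]
10 [[-40.49], [-41.06], [-40.39], 'in', [-23.76], [-23.87], [-23.89], [-24.6], 'fix out', [45.02], [45.09], [45.02], 'fixed in', [21.23], [20.86], [20.91]]
11 [[-39.82], [-39.7], [-39.97], 'in', [-23.07], [-23.58], [-23.28], [-23.94], 'fix out', [45.13], [45.22], [45.05], 'fixed in', [20.4], [20.32], [20.42]]
12 [[-39.49], [-39.27], [-39.4], 'in', [-22.71], [-23.11], [-23.13], [-23.85], 'fix out', [44.15], [44.21], [43.93], 'fixed in', [19.38], [19.31], [19.07]]
```

Request:
{"fn": "arm_command", "kwargs": {
  "rows": [
    [[0.003,0,-0.005],0],
    [[0.0075,0,0],0],
    [[0,0,0.0042],0],
    [[-0.001,0,0.0003],0]
  ]
}}

```text
time_s: 26.1
ee_pos: [0.588, -0.0776, 0.0285]
eef_rot: [-0.232, 0.916, 0.063, 0.322]
contact_force: [-9.5, -5.8, 3.1]
width: 0.0001
gripper_force: 4.8
```

Request:
{"fn": "arm_command", "kwargs": {
  "rows": [
    [[-0.002,0,0.0001],0],
    [[-0.002,0,0.0001],0]
  ]
}}

```text
time_s: 26.3
ee_pos: [0.5907, -0.0762, 0.0309]
eef_rot: [-0.232, 0.916, 0.063, 0.322]
contact_force: [-9.2, -7.1, 2.1]
width: 0.0002
gripper_force: 4.3
```

Request:
{"fn": "arm_command", "kwargs": {
  "rows": [
    [[-0.002,0,0.0001],0],
    [[-0.002,0,0.0001],0],
    [[-0.0015,0,0],0]
  ]
}}

```text
time_s: 26.6
ee_pos: [0.5946, -0.0742, 0.0343]
eef_rot: [-0.232, 0.916, 0.063, 0.322]
contact_force: [-7.5, -4.8, 0.6]
width: -0.0
gripper_force: 3.2
```

```bash
python3 rel.py; python3 jaw.py 13 s|tail -1
```

```text
26.6 c 8.86 y 0.24 press 0.26 F tool [ 6.6 -0.8 -5.9] T [-0.82  1.05 -0.16]
13 [[-39.04], [-39.11], [-39.29], 'in', [-22.69], [-23.04], [-23.14], [-23.91], 'fix out', [44.24], [44.2], [44.16], 'fixed in', [19.4], [19.27], [19.04]]
```

Request:
{"fn": "arm_command", "kwargs": {
  "rows": [
    [[0.003,0,-0.005],0],
    [[0.0075,0,0],0],
    [[0,0,0.0042],0],
    [[-0.001,0,0.0005],0]
  ]
}}

```text
time_s: 27.05
ee_pos: [0.588, -0.0776, 0.0284]
eef_rot: [-0.232, 0.916, 0.063, 0.322]
contact_force: [-11.1, -6.7, 4.6]
width: -0.0001
gripper_force: 5.8
```

Request:
{"fn": "arm_command", "kwargs": {
  "rows": [
    [[-0.002,0,0.0003],0],
    [[-0.002,0,0.0001],0]
  ]
}}

```text
time_s: 27.25
ee_pos: [0.5905, -0.0763, 0.0306]
eef_rot: [-0.232, 0.916, 0.063, 0.322]
contact_force: [-11.0, -8.4, 3.3]
width: 0.0001
gripper_force: 5.8
```

Request:
{"fn": "arm_command", "kwargs": {
  "rows": [
    [[-0.002,0,0.0001],0],
    [[-0.002,0,0.0001],0]
  ]
}}

```text
time_s: 27.45
ee_pos: [0.5933, -0.075, 0.033]
eef_rot: [-0.231, 0.916, 0.063, 0.321]
contact_force: [-13.0, -9.9, 4.0]
width: -0.0004
gripper_force: 6.8
```

```bash
python3 rel.py; python3 jaw.py 14 s|tail -1
```

```text
27.45 c 6.81 y 0.27 press 0.35 F tool [ 10.3  -2.9 -13. ] T [-1.39  1.69 -0.4 ]
14 [[-38.98], [-39.0], [-39.29], 'in', [-22.65], [-22.98], [-23.13], [-23.79], 'fix out', [43.87], [44.06], [43.4], 'fixed in', [19.18], [18.89], [18.65]]
```

```bash
cat > push.py <<'E'
from path import *
N=np.array([.6352,-.0507]);a=np.array([.887,.462]);n=np.array([-.462,.887])
def pt(phi,rho=.135,off=.030,z=.022):
    c,s=np.cos(-phi),np.sin(-phi);M=np.array([[c,-s],[s,c]])
    return np.r_[N+M@(-rho*a-off*n),z]
E
python3 - <<'E'
from push import *
s=manip.state();p=np.array(s['ee_pos']);R=Rn.from_quat(s['eef_rot']).as_matrix()
p1=p-.045*R[:,2]
print('1');p1,R=plan(p1,0,2,p,R)
print('2');p2,R=plan(pt(0,.135,.04,.07),0,2,p1,R)
print('3');p3,R=plan(pt(0,.135,.04,.022),0,2,p2,R)
print('arc')
for k in range(1,11):
    ph=.1*k;t=pt(ph,.135,.030);Rk=R@Rn.from_euler('z',.5*ph).as_matrix();print(np.round(t,3),np.round(wr_ik(t,Rk),2))
E
```

```text
1
   q [-0.49  0.63  2.16  1.72  0.53  2.09] max dq 0.07 p [ 0.568 -0.087  0.069]
[[[0.0, 0.0, -0.0225], 0.0], [[0.0, 0.0, -0.0225], 0.0]]
2
   q [-0.65  0.63  2.17  1.58  0.58  2.09] max dq 0.08 p [ 0.534 -0.149  0.07 ]
[[[0.0232, -0.0194, -0.0184], 0.0], [[0.0232, -0.0194, -0.0184], 0.0]]
3
   q [-0.65  0.73  2.19  1.76  0.59  1.87] max dq 0.1 p [ 0.534 -0.149  0.022]
[[[0.0148, 0.0008, 0.0188], 0.0], [[0.0148, 0.0008, 0.0188], 0.0]]
arc
[ 0.521 -0.129  0.022] [-0.63  0.73  2.24  1.84  0.6   1.84]
[ 0.514 -0.117  0.022] [-0.62  0.73  2.27  1.9   0.61  1.84]
[ 0.508 -0.104  0.022] [-0.61  0.73  2.29  1.95  0.61  1.85]
[ 0.503 -0.091  0.022] [-0.58  0.73  2.32  2.    0.62  1.86]
[ 0.5   -0.078  0.022] [-0.56  0.73  2.34  2.05  0.63  1.88]
[ 0.498 -0.064  0.022] [-0.53  0.73  2.35  2.1   0.63  1.9 ]
[ 0.497 -0.051  0.022] [-0.5   0.73  2.37  2.15  0.64  1.93]
[ 0.498 -0.037  0.022] [-0.47  0.73  2.38  2.2   0.64  1.97]
[ 0.5   -0.023  0.022] [-0.43  0.73  2.38  2.24  0.65  2.01]
[ 0.503 -0.01   0.022] [-0.39  0.73  2.38  2.28  0.64  2.06]
```

Request:
{"fn": "arm_command", "kwargs": {
  "rows": [
    [[0,0,-0.0225],0],
    [[0,0,-0.0225],0],
    [[0.023,-0.0194,-0.0184],0],
    [[0.023,-0.0194,-0.0184],0],
    [[0,0,0],0]
  ]
}}

```text
time_s: 28.0
ee_pos: [0.5345, -0.1509, 0.0707]
eef_rot: [-0.231, 0.916, 0.062, 0.323]
contact_force: [0.4, 1.1, -0.3]
width: 0.0002
gripper_force: 0.0
```

Request:
{"fn": "arm_command", "kwargs": {
  "rows": [
    [[0.0148,0.001,0.0188],0],
    [[0.0148,0.001,0.0188],0],
    [[0,0,0],0]
  ]
}}

```text
time_s: 28.3
ee_pos: [0.5347, -0.1467, 0.0204]
eef_rot: [-0.232, 0.916, 0.065, 0.322]
contact_force: [0.2, 0.3, 0.7]
width: 0.0
gripper_force: 0.0
```

Request:
{"fn": "arm_command", "kwargs": {
  "rows": [
    [[0,0.004,0],0],
    [[0,0.004,0],0],
    [[0,0,0],0]
  ]
}}

```text
time_s: 28.6
ee_pos: [0.5312, -0.1397, 0.0232]
eef_rot: [-0.233, 0.915, 0.063, 0.323]
contact_force: [-0.8, -0.4, -0.3]
width: -0.0002
gripper_force: 0.0
```

```bash
cat > pr.py <<'E'
from push import *
s=manip.state();R=Rn.from_quat(s['eef_rot']).as_matrix();p=np.array(s['ee_pos'])
d=p[:2]-N;print(s['time_s'],'p',np.round(p,4),'wrench-frame0',np.round([d@a*1e3,d@n*1e3],1),'F tool',np.round(R.T@np.array(s['contact_force']),1),'q',np.round(s['joints'],2))
E
python3 pr.py; python3 jaw.py 15 s|tail -1
```

```text
28.6 p [ 0.5312 -0.1397  0.0232] wrench-frame0 [-133.4  -30.8] F tool [ 0.8  0.  -0.3] q [-0.64  0.73  2.2   1.79  0.6   1.85]
15 [[-38.87], [-39.01], [-39.07], 'in', [-22.65], [-22.96], [-23.06], [-23.77], 'fix out', [44.05], [43.85], [43.69], 'fixed in', [19.2], [18.91], [18.71]]
```

Request:
{"fn": "arm_command", "kwargs": {
  "rows": [
    [[0,0.003,0],0],
    [[0,0.003,0],0],
    [[0,0,0],0]
  ]
}}

```text
time_s: 28.95
ee_pos: [0.5281, -0.1347, 0.0222]
eef_rot: [-0.232, 0.915, 0.064, 0.323]
contact_force: [0.6, 0.3, -0.0]
width: -0.0001
gripper_force: 0.0
```

Request:
{"fn": "arm_command", "kwargs": {
  "rows": [
    [[0,0.003,0],0],
    [[0,0.003,0],0],
    [[0,0,0],0]
  ]
}}

```text
time_s: 29.25
ee_pos: [0.5253, -0.1294, 0.0218]
eef_rot: [-0.232, 0.915, 0.064, 0.323]
contact_force: [-0.5, 0.3, -0.4]
width: 0.0002
gripper_force: 0.0
```

Request:
{"fn": "arm_command", "kwargs": {
  "rows": [
    [[0,0.003,0],0],
    [[0,0.003,0],0],
    [[0,0,0],0]
  ]
}}

```text
time_s: 29.55
ee_pos: [0.5228, -0.1246, 0.0217]
eef_rot: [-0.232, 0.915, 0.063, 0.323]
contact_force: [0.0, -2.7, 0.2]
width: -0.0002
gripper_force: 1.3
```

```bash
python3 pr.py
```

```text
29.55 p [ 0.5228 -0.1246  0.0217] wrench-frame0 [-133.9  -13.6] F tool [ 0.9 -2.4 -0.8] q [-0.62  0.73  2.24  1.86  0.6   1.79]
```

```bash
cat > arc.py <<'E'
from push import *
import sys
def arc(f0,f1,n,tf=.7,rho=.134,z=.022,off=None):
    s=manip.state();p=np.array(s['ee_pos']);R=Rn.from_quat(s['eef_rot']).as_matrix()
    d=p[:2]-N;r=np.hypot(*d);th=np.arctan2(d[1],d[0]);out=[]
    for i in range(n):
        dp=(f1-f0)/n;th-=dp;q=np.r_[N+r*np.array([np.cos(th),np.sin(th)]),p[2]+(z-p[2])/(n-i)]
        out.append([[round(float(v),4) for v in R.T@(q-p)],round(tf*dp,3)])
        p=q;R=R@Rn.from_euler('z',tf*dp).as_matrix()
    print('end q',np.round(wr_ik(p,R),2),np.round(p,3))
    for i in range(0,n,5):print(out[i:i+5])
arc(*[float(v) for v in sys.argv[1:3]],int(sys.argv[3]),float(sys.argv[4]) if len(sys.argv)>4 else .7)
E
python3 arc.py 0 .52 13
```

```text
end q [-0.52  0.73  2.35  2.12  0.64  1.96] [ 0.501 -0.059  0.022]
[[[0.0002, 0.0054, -0.0004], 0.028], [[0.0002, 0.0054, -0.0003], 0.028], [[0.0002, 0.0054, -0.0002], 0.028], [[0.0001, 0.0054, -0.0], 0.028], [[0.0001, 0.0054, 0.0001], 0.028]]
[[[0.0001, 0.0054, 0.0002], 0.028], [[0.0001, 0.0054, 0.0004], 0.028], [[0.0001, 0.0054, 0.0005], 0.028], [[0.0, 0.0053, 0.0006], 0.028], [[0.0, 0.0053, 0.0008], 0.028]]
[[[0.0, 0.0053, 0.0009], 0.028], [[-0.0, 0.0053, 0.001], 0.028], [[-0.0, 0.0053, 0.0012], 0.028]]
```

Request:
{"fn": "arm_command", "kwargs": {
  "rows": [
    [[0.0002,0.0054,-0.0004],0.028],
    [[0.0002,0.0054,-0.0003],0.028],
    [[0.0002,0.0054,-0.0002],0.028],
    [[0,0.0054,0],0.028],
    [[0,0.0054,0],0.028]
  ]
}}

```text
time_s: 30.05
ee_pos: [0.5101, -0.1001, 0.022]
eef_rot: [-0.167, 0.929, 0.086, 0.318]
contact_force: [1.3, -3.3, -1.8]
width: -0.0002
gripper_force: 1.4
```

Request:
{"fn": "arm_command", "kwargs": {
  "rows": [
    [[0,0.0054,0.0002],0.028],
    [[0,0.0054,0.0004],0.028],
    [[0,0.0054,0.0005],0.028],
    [[0,0.0053,0.0006],0.028],
    [[0,0.0053,0.0008],0.028]
  ]
}}

```text
time_s: 30.55
ee_pos: [0.5029, -0.0742, 0.0224]
eef_rot: [-0.101, 0.939, 0.108, 0.311]
contact_force: [0.8, -3.1, -0.8]
width: -0.0001
gripper_force: 1.4
```

```bash
python3 pr.py; python3 arc.py .4 .6 8
python3 - <<'E'
from h import *
im,d=manip.get_image('top');cv2.imwrite('pics/top16.png',im)
E
```

```text
30.55 p [ 0.5029 -0.0742  0.0224] wrench-frame0 [-128.2   40.2] F tool [ 0.3 -3.3  0.3] q [-0.55  0.73  2.33  2.06  0.63  1.92]
end q [-0.49  0.73  2.36  2.15  0.64  2.01] [ 0.501 -0.047  0.022]
[[[0.0001, 0.0033, 0.0006], 0.017], [[0.0, 0.0033, 0.0007], 0.017], [[0.0, 0.0033, 0.0007], 0.017], [[0.0, 0.0033, 0.0008], 0.017], [[0.0, 0.0033, 0.0008], 0.017]]
[[[0.0, 0.0032, 0.0009], 0.017], [[-0.0, 0.0032, 0.0009], 0.017], [[-0.0, 0.0032, 0.001], 0.017]]
```

Request:
{"fn": "arm_command", "kwargs": {
  "rows": [
    [[0,0.0033,0.0006],0.017],
    [[0,0.0033,0.0007],0.017],
    [[0,0.0033,0.0007],0.017],
    [[0,0.0033,0.0008],0.017],
    [[0,0.0033,0.0008],0.017]
  ]
}}

```text
time_s: 31.1
ee_pos: [0.5012, -0.0576, 0.0222]
eef_rot: [-0.062, 0.942, 0.121, 0.306]
contact_force: [1.4, -2.7, -0.7]
width: 0.0002
gripper_force: 1.4
```

Request:
{"fn": "arm_command", "kwargs": {
  "rows": [
    [[0,0.0025,0.0007],0.013],
    [[0,0.0015,0.0004],0.008],
    [[0,0.0015,0.0004],0.008]
  ]
}}

```text
time_s: 31.4
ee_pos: [0.5011, -0.0521, 0.0221]
eef_rot: [-0.048, 0.943, 0.126, 0.304]
contact_force: [-0.0, -3.0, -1.1]
width: -0.0001
gripper_force: 1.5
```

```bash
python3 pr.py; python3 arc.py .57 .645 10
```

```text
31.4 p [ 0.5011 -0.0521  0.0221] wrench-frame0 [-119.6   60.7] F tool [ 0.7 -3.1  0. ] q [-0.5   0.73  2.36  2.14  0.64  1.99]
end q [-0.48  0.73  2.36  2.17  0.64  2.03] [ 0.501 -0.042  0.022]
[[[-0.0, 0.001, 0.0003], 0.005], [[-0.0, 0.001, 0.0003], 0.005], [[-0.0, 0.001, 0.0003], 0.005], [[-0.0, 0.001, 0.0003], 0.005], [[-0.0, 0.001, 0.0003], 0.005]]
[[[-0.0, 0.001, 0.0003], 0.005], [[-0.0, 0.001, 0.0003], 0.005], [[-0.0, 0.001, 0.0003], 0.005], [[-0.0, 0.001, 0.0003], 0.005], [[-0.0, 0.001, 0.0003], 0.005]]
```

Request:
{"fn": "arm_command", "kwargs": {
  "rows": [
    [[0,0.001,0.0003],0.005],
    [[0,0.001,0.0003],0.005],
    [[0,0.001,0.0003],0.005],
    [[0,0.001,0.0003],0.005]
  ]
}}

```text
time_s: 31.8
ee_pos: [0.5011, -0.048, 0.022]
eef_rot: [-0.039, 0.943, 0.128, 0.303]
contact_force: [1.0, -3.9, -0.8]
width: 0.0001
gripper_force: 1.5
```

Request:
{"fn": "arm_command", "kwargs": {
  "rows": [
    [[0,0.001,0.0003],0.005],
    [[0,0.001,0.0003],0.005],
    [[0,0.001,0.0003],0.005]
  ]
}}

```text
time_s: 32.1
ee_pos: [0.5012, -0.0448, 0.022]
eef_rot: [-0.032, 0.944, 0.131, 0.302]
contact_force: [1.0, -3.3, -0.5]
width: -0.0
gripper_force: 1.5
```

Request:
{"fn": "arm_command", "kwargs": {
  "rows": [
    [[0,0.001,0.0003],0.005],
    [[0,0.001,0.0003],0.005],
    [[0,0.001,0.0003],0.005]
  ]
}}

```text
time_s: 32.4
ee_pos: [0.5013, -0.0417, 0.0219]
eef_rot: [-0.025, 0.944, 0.133, 0.301]
contact_force: [2.4, -3.5, 0.5]
width: -0.0004
gripper_force: 1.6
```

Request:
{"fn": "arm_command", "kwargs": {
  "rows": [
    [[0,0.001,0.0003],0.005],
    [[0,0.001,0.0003],0.005],
    [[0,0.001,0.0003],0.005]
  ]
}}

```text
time_s: 32.7
ee_pos: [0.5014, -0.0385, 0.022]
eef_rot: [-0.018, 0.944, 0.135, 0.3]
contact_force: [1.6, -3.8, -0.1]
width: 0.0001
gripper_force: 1.6
```

Request:
{"fn": "arm_command", "kwargs": {
  "rows": [
    [[0,0.001,0.0003],0.005],
    [[0,0.001,0.0003],0.005],
    [[0,0.001,0.0003],0.005],
    [[0,0.001,0.0003],0.005]
  ]
}}

```text
time_s: 33.1
ee_pos: [0.5016, -0.0343, 0.022]
eef_rot: [-0.008, 0.944, 0.138, 0.299]
contact_force: [1.5, -2.7, -0.7]
width: 0.0004
gripper_force: 1.5
```

Request:
{"fn": "arm_command", "kwargs": {
  "rows": [
    [[0,0.001,0.0003],0.005],
    [[0,0.001,0.0003],0.005],
    [[0,0.001,0.0003],0.005],
    [[0,0.001,0.0003],0.005]
  ]
}}

```text
time_s: 33.5
ee_pos: [0.5019, -0.0302, 0.0221]
eef_rot: [0.001, 0.944, 0.141, 0.297]
contact_force: [0.4, -4.3, 0.3]
width: 0.0001
gripper_force: 1.5
```

```bash
python3 pr.py; python3 arc.py .6 .66 8
```

```text
33.5 p [ 0.5019 -0.0302  0.0221] wrench-frame0 [-108.7   79.8] F tool [-0.8 -4.1 -1.1] q [-0.45  0.73  2.37  2.21  0.64  2.07]
end q [-0.43  0.73  2.37  2.23  0.65  2.11] [ 0.503 -0.022  0.022]
[[[-0.0, 0.0009, 0.0004], 0.005], [[-0.0, 0.0009, 0.0004], 0.005], [[-0.0, 0.0009, 0.0004], 0.005], [[-0.0, 0.0009, 0.0004], 0.005], [[-0.0, 0.0009, 0.0004], 0.005]]
[[[-0.0, 0.0009, 0.0004], 0.005], [[-0.0, 0.0009, 0.0004], 0.005], [[-0.0, 0.0009, 0.0004], 0.005]]
```

Request:
{"fn": "arm_command", "kwargs": {
  "rows": [
    [[0,0.001,0.0004],0.005],
    [[0,0.001,0.0004],0.005],
    [[0,0.001,0.0004],0.005],
    [[0,0.001,0.0004],0.005]
  ]
}}

```text
time_s: 33.9
ee_pos: [0.5026, -0.026, 0.022]
eef_rot: [0.011, 0.944, 0.144, 0.296]
contact_force: [0.3, -4.4, -0.3]
width: 0.0002
gripper_force: 1.7
```

Request:
{"fn": "arm_command", "kwargs": {
  "rows": [
    [[0,0.001,0.0004],0.005],
    [[0,0.001,0.0004],0.005],
    [[0,0.001,0.0004],0.005]
  ]
}}

```text
time_s: 34.2
ee_pos: [0.5032, -0.0232, 0.0218]
eef_rot: [0.018, 0.944, 0.146, 0.295]
contact_force: [-1.2, -10.8, 1.2]
width: -0.0001
gripper_force: 5.0
```

Request:
{"fn": "arm_command", "kwargs": {
  "rows": [
    [[0,0.0002,0],0],
    [[0,0,0],0],
    [[0,0,0],0]
  ]
}}

```text
time_s: 34.5
ee_pos: [0.5031, -0.0232, 0.0218]
eef_rot: [0.018, 0.944, 0.146, 0.295]
contact_force: [-1.0, -9.8, 0.5]
width: -0.0002
gripper_force: 4.4
```

Request:
{"fn": "arm_command", "kwargs": {
  "rows": [
    [[0,-0.005,0],0],
    [[0,-0.02,0],0],
    [[0,-0.02,-0.01],0],
    [[0,0,-0.03],0],
    [[0,0,-0.04],0]
  ]
}}

```text
time_s: 35.0
ee_pos: [0.4595, -0.0868, 0.071]
eef_rot: [0.017, 0.944, 0.147, 0.294]
contact_force: [0.8, -0.3, -0.9]
width: -0.0001
gripper_force: 0.0
```

```bash
python3 pr.py
python3 - <<'E'
from h import *
for n in ('top','scene'):
    im,d=manip.get_image(n);cv2.imwrite(f'pics/{n}17.png',im);np.savez(f'pics/{n}17.npz',d=d)
a=cv2.imread('pics/top17.png')[60:270,230:430];b=cv2.imread('pics/scene17.png')[90:270,230:400]
cv2.imwrite('pics/v17.png',np.hstack([cv2.resize(a,(400,420),interpolation=2),cv2.resize(b,(397,420),interpolation=2)]))
E
```

```text
35.0 p [ 0.4595 -0.0868  0.071 ] wrench-frame0 [-172.5   49.1] F tool [-0.2 -0.6  1. ] q [-0.64  0.59  2.4   1.86  0.61  2.29]
```

View pics/v17.png

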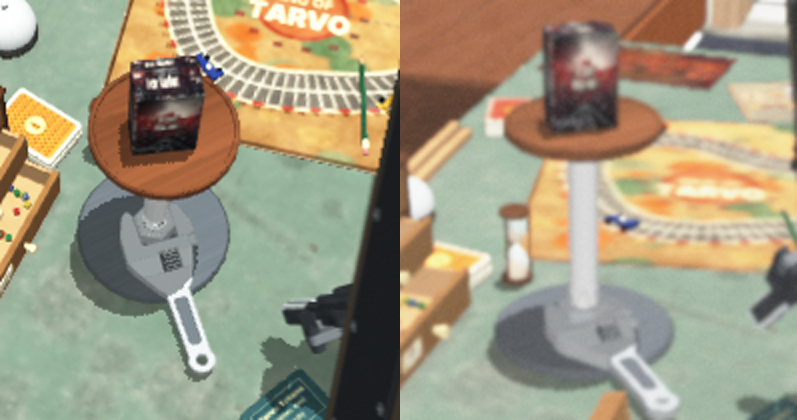

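Run:
```python
from h import *
im=cv2.imread('pics/top17.png');cm=manip.camera_model('top');hsv=cv2.cvtColor(im,cv2.COLOR_BGR2HSV)
m=(((hsv[...,0]>80)&(hsv[...,0]<130)|(hsv[...,1]<14))&(hsv[...,2]>75)).astype(np.uint8)
k=np.zeros_like(m);k[208:252,308:342]=1;m*=k
n,l,st,_=cv2.connectedComponentsWithStats(m);j=1+np.argmax(st[1:,4]);print(st[j])
mm=cv2.morphologyEx((l==j).astype(np.uint8),cv2.MORPH_CLOSE,np.ones((7,7)))
ys,xs=np.where(mm);P=onz(cm,np.c_[xs,ys],.022)[:,:2];c=P.mean(0)
a=np.linalg.svd(P-c)[2][0];a*=np.sign(a[0]);nn=np.array([-a[1],a[0]]);q=(P-c)@np.c_[a,nn]
e=q[:,0].min();mo=c+a*(e+.1785);print('az',np.degrees(np.arctan2(a[1],a[0])),'mouth',mo,'nut-mouth',(np.array([.6352,-.0507])-mo)@np.c_[a,nn])
```

```text
[308 208  30  40 493]
az -14.768295810115589 mouth [ 0.63911848 -0.04262526] nut-mouth [-0.0017307  -0.00880685]
```

```bash
python3 -c "
from workcell import manip
print(manip.sign_off())"
```

```text
the job is handed in; nothing more can be done
None
```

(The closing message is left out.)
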